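# Put four gift cartons back in their own places

## Robot

A 6-joint arm with a two-finger parallel gripper is mounted at the origin on the work surface. World frame = base frame: x ahead of the robot, y to its left, z up, the work surface at z = 0. Lengths are in m, angles in rad, forces in N, time in s.
With the tool pointing down it reaches from about 0.35 to 0.775 m from the base axis. Payload 5.5 kg.
Tool frame: the origin (TCP) lies on the mounting face of the last link; the fingertips stand 173 mm ahead of it and the grasp point (between the pads) lies 155 mm ahead of it; z points along the fingers, y is the direction in which the jaws open and shut (so a half turn about z gives the same grasp; the last joint's range is limited). The gripper opens to 85 mm and grips with 20 to 120 N. Pads are 22 mm wide; open, the fingers measure 114 mm over their backs; the gripper's body (76 mm by 85 mm) begins 54 mm behind the grasp point. The pads swing forward as they close: fully open they stand 13 mm farther back than shut.
Start: joints at [-1.475, 0.313, 0.046, 1.304, 0, 1.431], TCP at [0.134, -0.559, 0.405] pointing down, gripper open.
Joint ranges: [-2.76, 2.76], [-0.86, 1.69], [-1.03, 1.26], [-2.2, 2.34], [-1.47, 1.5], [-3.14, 3.14]. Speed limits (rad/s): [2.57, 2.57, 3.14, 3.14, 3.14, 3.14].

## Interface

Orientations are given as a unit quaternion [w, x, y, z].
In Python, from workcell import get_state, eyes, env gives the robot as it stands. The module is installed in compiled form; this text tells all that it offers.
- The arm moves only by the tool carry_out, never from a script. Its argument "motion" is a list of rows, each an object of numbers: "jaw": the opening, from -1 (shut) to 1 (fully open); "tx", "ty", "tz": the shift along the tool's x, y, z in cm; "wx", "wy", "wz": the turn, a rotation vector about the tool's x, y, z in degrees. In form: [{"jaw": .., "tx": .., "ty": .., "tz": .., "wx": .., "wy": .., "wz": ..}, ...]. A call has 1 to 20 rows; each row shifts and turns the commanded pose from where the row before left it, along the tool's axes as they then stand; what a row does not reach is not made up. A row lasts 1/8 s, in which the tool goes at most 62.5 mm and 10.7 degrees, less where a joint would pass 70% of its speed; a pose out of reach is approached as far as the arm can. A call with a gripper value outside its range is refused whole. The fingers move at their own pace and stop on an object; "force" is the grip in N (left out, the last holds). Time passes only in rows, so rows that do not move let the fingers close. It gives the time, the measured TCP pose, the force and the opening at its end, in the units of the state.
- get_state(): the state, without advancing time (a new reading comes with each control period).
- eyes.read_camera(name): name is "side" or "top"; returns the picture (384x512x3 uint8, blue, green, red); there is no depth.
- eyes.calibration(name): a dict with "K" (3x3 intrinsics, pixels), "camera_from_world" (4x4, takes a point from world to camera coordinates). Camera axes: x right, y up, looking along -z (the intrinsics and any distortion apply to the point x, -y, -z); pixel columns grow to the right and rows downward; lengths in m; the calibration is good to about 2 mm. A picture is of the moment at which its call begins. calibration takes no time and is no camera call.
- env.hand_in(): hands the job in, once; it reports no verdict.
The state is a dict: "clock": time; "joint_pos": joint angles; "qvel": joint speeds; "tau": joint torques, N m; "tcp_pos": TCP position; "orientation": TCP orientation; "wrist_force": force on the tool from outside, world axes, zero at the start; "ft_torque": the same for the moment, N m; "finger_gap": finger opening in m.
Only numpy, scipy, OpenCV 4.12 (cv2) and the standard library are available. Lean on these libraries where they do the work, as an engineer would, in place of code of your own. Each camera call takes 0.05 s, during which the arm holds its last target.

## Task

The four gift cartons have been put in the wrong places: get each one into the place of its own colour, using the white mat as the free spot on the way. Red and blue belong flat inside their trays; yellow and green belong on their roller lanes: set each down on the upper rollers, long side along the lane, and let it roll down to rest at the stop. Keep the cartons upright throughout and leave the amber bottle where it stands.

Things in the scene. Friction and masses are not known exactly. Their poses are not given: they have to be found in the camera images.
- red_carton: Loose red gift carton, 90 (its x) by 56 (its y) by 68 mm high, 0.2 to 0.4 kg, rigid, small gold label on top. Origin: centre of its underside; z up. It starts leaning back 7 degrees at the stop of one of the two roller lanes (either one).
- blue_carton: Loose blue gift carton, 90 (its x) by 56 (its y) by 68 mm high, 0.2 to 0.4 kg, rigid, small gold label on top. Origin: centre of its underside; z up. It starts leaning back 7 degrees at the stop of one of the two roller lanes (either one).
- yellow_carton: Loose yellow gift carton, 90 (its x) by 56 (its y) by 68 mm high, 0.2 to 0.4 kg, rigid, small gold label on top. Origin: centre of its underside; z up. It starts flat in the red or the blue tray (either one), long side along the tray's long side.
- green_carton: Loose green gift carton, 90 (its x) by 56 (its y) by 68 mm high, 0.2 to 0.4 kg, rigid, small gold label on top. Origin: centre of its underside; z up. It starts flat in the red or the blue tray (either one), long side along the tray's long side.
- red_tray: Fixed shallow red tray, outside 118 (x) by 84 (y) by 10 mm high, walls and floor 4 mm thick, so inside 110 by 76 mm. Origin: centre of its underside on the table; a carton standing in it has its underside 4 mm above the origin.
- blue_tray: Fixed shallow blue tray, outside 118 (x) by 84 (y) by 10 mm high, walls and floor 4 mm thick, so inside 110 by 76 mm. Origin: centre of its underside on the table; a carton standing in it has its underside 4 mm above the origin.
- yellow_lane: Fixed yellow lane of 10 free rollers along its x, falling 7 deg to -x, to a stop. Origin: on the table below where the centre of a carton's underside rests at the stop. Roller tops: 45 mm above it there, rising 7 deg to +x for 185 mm. Rails 8 mm thick, 72 mm apart inside, 12 mm above the rollers; stop 30 mm. A carton set lengthwise 70 to 120 mm up the slope rolls to the stop in 2 s.
- green_lane: Fixed green lane of 10 free rollers along its x, falling 7 deg to -x, to a stop. Origin: on the table below where the centre of a carton's underside rests at the stop. Roller tops: 45 mm above it there, rising 7 deg to +x for 185 mm. Rails 8 mm thick, 72 mm apart inside, 12 mm above the rollers; stop 30 mm. A carton set lengthwise 70 to 120 mm up the slope rolls to the stop in 2 s.
- mat: Fixed plain white mat, 130 (x) by 100 (y) by 4 mm thick, empty at the start: the free spot for putting one carton down meanwhile. Origin: centre of its underside, on the table.
- bottle: Small loose amber glass bottle, 44 mm across, 95 mm high, standing beyond the lanes; a bystander. Origin: centre of its underside.
There are look-alikes about, which are no part of the job. Several things have the shape of the yellow_carton; the one meant has the colours described above.

How it is judged:
By the outcome, as a careful person would: the job done as asked, in the order asked, and still so for the second after the job is handed in, with the robot touching nothing.
It also fails if it takes over 144 s, if anything falls off the work surface, if the arm or the gripper's body presses on something with over 40 N, if the wrist force passes 120 N, or if a joint passes its speed limit or range.

## Working session

There is one attempt and no reset: what is moved stays moved. The work goes in short steps, Python scripts to look and compute and a tool call to move; the robot and the scene stay as the last step left them, time stands still between calls to the robot, and variables do not carry over. Pictures are saved under pics/ and viewed, and the job is handed in when it is done.

Besides the shell and the picture viewer there is one more tool, called by a JSON object that holds its "method" and its "body", one argument or row to a line. carry_out: Moves the arm, as the interface text tells. Its arguments: {"type":"object","properties":{"motion":{"type":"array"},"force":{"type":"number"}},"required":["motion"]}

```bash
mkdir -p pics; ls; python3 - <<'E'
from workcell import get_state, eyes, env
import cv2, numpy as np
s=get_state(); print(s)
for n in("side","top"):
    im=eyes.read_camera(n); cv2.imwrite(f"pics/{n}0.png",im)
    c=eyes.calibration(n); print(n,{k:np.round(v,4).tolist() if hasattr(v,'shape') else v for k,v in c.items()})
E
```

```text
pics
{'clock': 0.0, 'joint_pos': array([-1.47461684e+00,  3.13970040e-01,  4.49399263e-02,  1.30362252e+00,
        2.08650070e-05,  1.43121455e+00]), 'qvel': array([ 0.00088765, -0.00103354, -0.00021381, -0.00135311, -0.00022886,
        0.00063214]), 'tau': array([-3.64887846e-04, -4.80630469e+01,  2.98531634e+01,  1.92787702e-02,
       -1.44315582e-04, -3.24583006e-06]), 'tcp_pos': array([ 0.13429238, -0.55887087,  0.4038099 ]), 'orientation': array([-9.27709761e-04,  9.93059693e-01,  1.17607755e-01,  3.05704804e-05]), 'wrist_force': array([-0.30099007, -0.07638226,  0.16495145]), 'ft_torque': array([0.04610674, 0.0059132 , 0.00796538]), 'finger_gap': 0.08534616389319319}
side {'K': [[458.8088, 0.0, 251.5772], [0.0, 458.8088, 191.3336], [0.0, 0.0, 1.0]], 'camera_from_world': [[-0.865, -0.5014, 0.0206, 0.4841], [0.2753, -0.4399, 0.8548, -0.1886], [-0.4195, 0.745, 0.5186, -1.2773], [0.0, 0.0, 0.0, 1.0]]}
top {'K': [[496.9263, 0.0, 254.174], [0.0, 496.9263, 197.5807], [0.0, 0.0, 1.0]], 'camera_from_world': [[0.0215, -0.9997, -0.0125, 0.071], [0.9979, 0.0206, 0.0615, -0.5469], [-0.0612, -0.0138, 0.998, -1.6552], [0.0, 0.0, 0.0, 1.0]]}
```

View pics/top0.png

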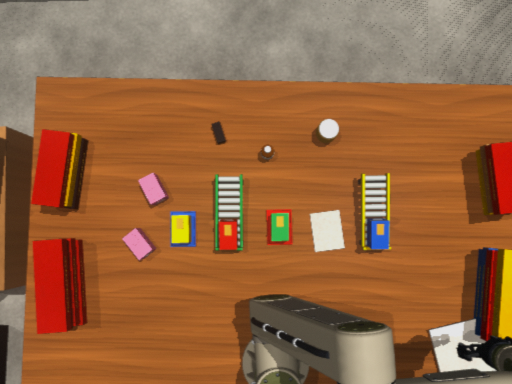

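View pics/side0.png

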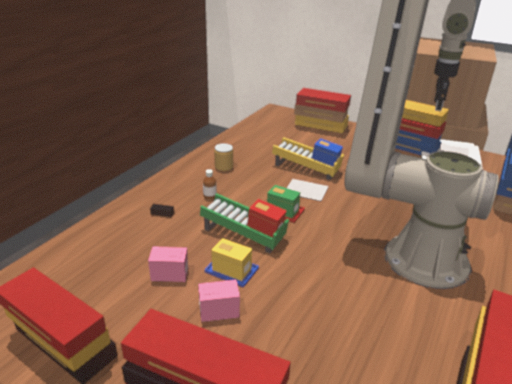

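```bash
python3 - <<'E'
import cv2
a=cv2.imread("pics/top0.png"); b=cv2.imread("pics/side0.png")
cv2.imwrite("pics/top0z.png",cv2.resize(a[140:265,140:405],None,fx=3,fy=3,interpolation=cv2.INTER_CUBIC))
cv2.imwrite("pics/side0z.png",cv2.resize(b[130:290,190:350],None,fx=3.7,fy=3.7,interpolation=cv2.INTER_CUBIC))
E
```

```text
(no output)
```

View pics/top0z.png

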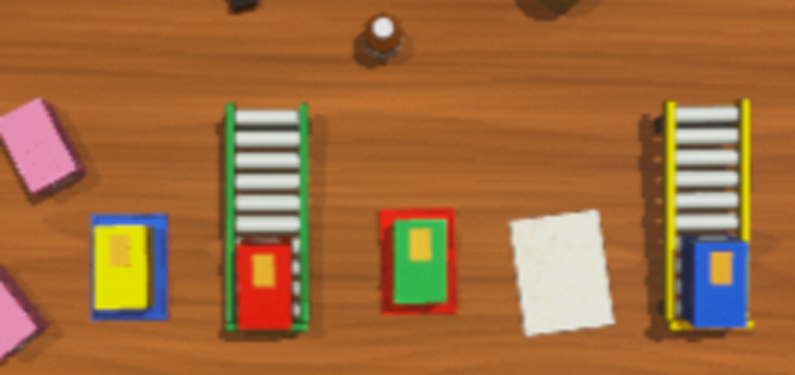

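View pics/side0z.png

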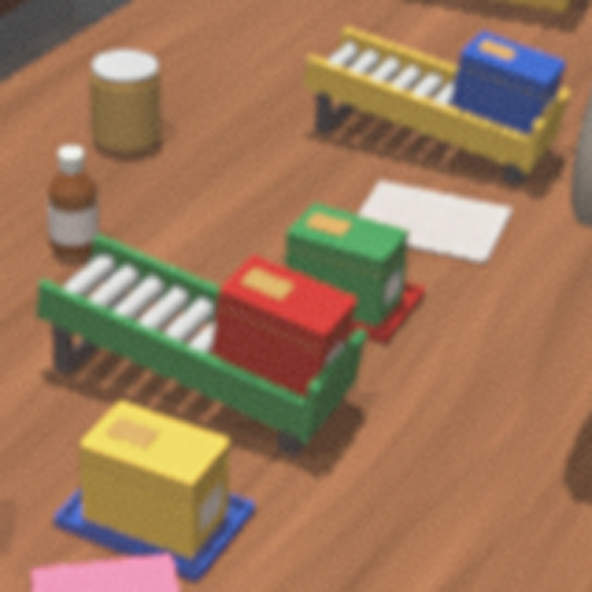

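```bash
cat > h.py <<'E'
import cv2, numpy as np
from workcell import eyes
def cal(n):
    c=eyes.calibration(n); return np.array(c["K"]),np.array(c["camera_from_world"])
def ray(n,uv):
    K,T=cal(n); d=np.linalg.inv(K)@np.array([uv[0],uv[1],1.]); d=np.array([d[0],-d[1],-d[2]])
    R=T[:3,:3]; return -R.T@T[:3,3], (R.T@d)/np.linalg.norm(d)
def plane(n,uv,z):
    o,d=ray(n,uv); return o+d*(z-o[2])/d[2]
def tri(u1,u2):
    o1,d1=ray("top",u1);o2,d2=ray("side",u2)
    A=np.stack([d1,-d2],1); t=np.linalg.lstsq(A,o2-o1,rcond=None)[0]
    p,q=o1+d1*t[0],o2+d2*t[1]; return (p+q)/2,np.linalg.norm(p-q)
def proj(n,p):
    K,T=cal(n); q=T[:3,:3]@p+T[:3,3]; q=K@np.array([q[0],-q[1],-q[2]]); return q[:2]/q[2]
E
python3 - <<'E'
import cv2
a=cv2.imread("pics/top0.png"); b=cv2.imread("pics/side0.png")
A=cv2.cvtColor(a,cv2.COLOR_BGR2HSV);B=cv2.cvtColor(b,cv2.COLOR_BGR2HSV)
for n,u in dict(ytop=(177,235),yside=(191,232),btray=(193,232),bcar=(378,242),red=(228,243),redtray=(290,230),green=(280,238),ylane=(389,190),grail=(217,200),mat=(327,231)).items(): print('T',n,A[u[1],u[0]])
for n,u in dict(ytop=(243,250),yside=(220,262),btray=(210,268),bcar=(330,144),bs=(325,155),red=(275,212),reds=(258,225),green=(290,194),gs=(280,205),ylane=(290,160),grail=(230,225)).items(): print('S',n,B[u[1],u[0]])
E
```

```text
T ytop [ 30 255 228]
T yside [114  89 118]
T btray [111 187 188]
T bcar [110 209 210]
T red [  2 238 223]
T redtray [  3 226 192]
T green [ 66 183 183]
T ylane [ 27 255 211]
T grail [ 63 142 154]
T mat [ 30  15 227]
S ytop [ 26 142 240]
S yside [ 21 152 158]
S btray [113 152 200]
S bcar [112 145 201]
S bs [112 133 123]
S red [  1 180 218]
S reds [  3 175 131]
S green [ 66 122 176]
S gs [ 63  94 108]
S ylane [ 20 143 128]
S grail [ 62  91 107]
```

```bash
cat > seg.py <<'E'
import cv2, numpy as np
from h import *
F=6
def face(img,roi,hue,vmin,smin=60,ker=3,dh=8,vmax=256):
    x0,y0,x1,y1=roi
    c=cv2.resize(img[y0:y1,x0:x1],None,fx=F,fy=F,interpolation=cv2.INTER_CUBIC)
    H=cv2.cvtColor(c,cv2.COLOR_BGR2HSV).astype(int)
    d=np.abs((H[...,0]-hue+90)%180-90)
    m=((d<=dh)&(H[...,2]>=vmin)&(H[...,2]<vmax)&(H[...,1]>=smin)).astype(np.uint8)
    m=cv2.morphologyEx(m,cv2.MORPH_OPEN,np.ones((ker*2+1,)*2,np.uint8))
    cs,_=cv2.findContours(m,cv2.RETR_EXTERNAL,cv2.CHAIN_APPROX_NONE)
    k=max(cs,key=cv2.contourArea)
    pts=(k[:,0,:].astype(np.float32)+.5)/F-.5+np.array([x0,y0],np.float32)
    return pts
def hullcen(pts):
    h=cv2.convexHull(pts.reshape(-1,1,2)); M=cv2.moments(h); return np.array([M['m10']/M['m00'],M['m01']/M['m00']]),h
E
cat > m1.py <<'E'
from seg import *
a=cv2.imread("pics/top0.png"); b=cv2.imread("pics/side0.png")
o=a.copy();p=b.copy()
spec=dict(yellow=((165,205,200,255),30,170,(205,232,260,285),26,195),
 green=((262,203,300,250),66,150,(260,180,305,222),66,145),
 red=((213,212,245,255),2,195,(243,193,292,245),1,180),
 blue=((364,215,395,256),110,175,(308,135,348,170),112,160))
S=5
o=cv2.resize(a[190:265,160:400],None,fx=3,fy=3);p=cv2.resize(b[130:290,190:350],None,fx=3.7,fy=3.7)
for n,(r,h,v,r2,h2,v2) in spec.items():
    k=face(a,r,h,v); c,hu=hullcen(k); k2=face(b,r2,h2,v2,ker=3); c2,hu2=hullcen(k2)
    P,e=tri(c,c2)
    R=cv2.minAreaRect(hu); bx=cv2.boxPoints(R)
    W=np.array([plane("top",q,P[2])[:2] for q in bx])
    e1,e2=W[1]-W[0],W[2]-W[1]
    if np.linalg.norm(e2)>np.linalg.norm(e1): e1,e2=e2,e1
    yaw=np.degrees(np.arctan2(e1[1],e1[0])); yaw=(yaw+90)%180-90
    print(n,c.round(1),c2.round(1),P.round(4),'res',e.round(4),'size',np.linalg.norm(e1).round(4),np.linalg.norm(e2).round(4),'yaw',yaw.round(1))
    cv2.polylines(o,[((hu-[160,190]+.5)*3).astype(int)],True,(255,0,255),1)
    cv2.polylines(p,[((hu2-[190,130]+.5)*3.7).astype(int)],True,(255,0,255),1)
cv2.imwrite("pics/m1t.png",o);cv2.imwrite("pics/m1s.png",p)
E
python3 m1.py
```

```text
yellow [179.7 228.6] [231.3 249.2] [0.4359 0.3215 0.0713] res 0.0005 size 0.0898 0.0563 yaw 2.1
green [279.5 226.7] [284.9 193.1] [ 0.4464 -0.0036  0.0686] res 0.0056 size 0.0875 0.0526 yaw 1.0
red [227.6 235.1] [267.1 208.7] [0.4187 0.1625 0.1132] res 0.0003 size 0.0851 0.0538 yaw 1.4
blue [379.8 234.4] [328.5 145.3] [ 0.4305 -0.3177  0.1106] res 0.002 size 0.0865 0.0535 yaw 0.3
```

View pics/m1t.png

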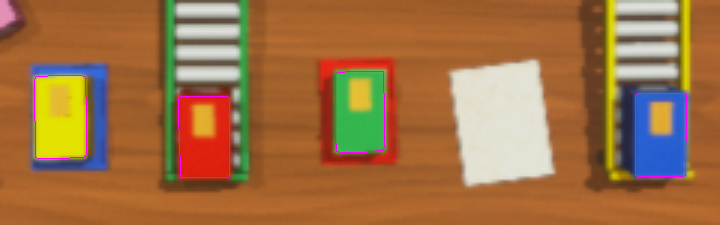

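View pics/m1s.png

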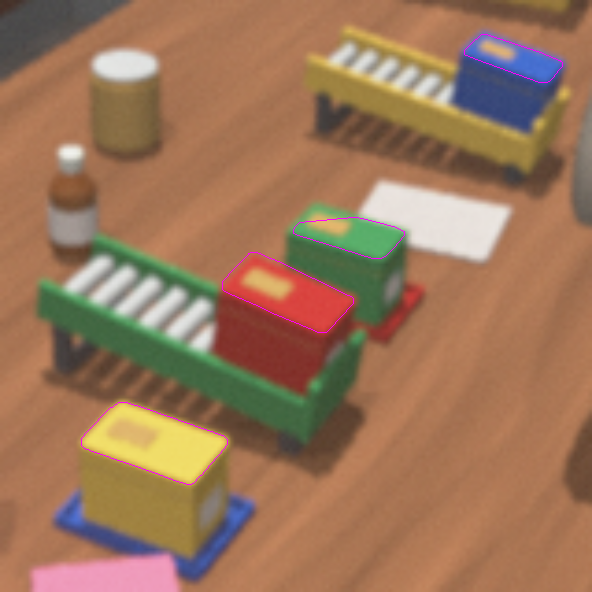

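```bash
cat > z.py <<'E'
import cv2,sys
def zoom(src,dst,x0,y0,x1,y1,f,step=5):
    a=cv2.imread(src)[y0:y1,x0:x1]; c=cv2.resize(a,None,fx=f,fy=f,interpolation=cv2.INTER_CUBIC)
    for x in range(x0-x0%10+10,x1,10):
        cv2.putText(c,str(x),((x-x0)*f,10),0,.35,(255,255,255),1); cv2.line(c,(int((x-x0+.5)*f),12),(int((x-x0+.5)*f),18),(255,255,255),1)
    for y in range(y0-y0%10+10,y1,10):
        cv2.putText(c,str(y),(0,int((y-y0+.5)*f)),0,.35,(255,255,255),1); cv2.line(c,(25,int((y-y0+.5)*f)),(31,int((y-y0+.5)*f)),(255,255,255),1)
    cv2.imwrite(dst,c)
E
python3 - <<'E'
from z import *
zoom("pics/top0.png","pics/gl_t.png",205,168,255,258,6)
zoom("pics/top0.png","pics/yl_t.png",352,168,402,258,6)
zoom("pics/side0.png","pics/gl_s.png",195,190,295,255,8)
zoom("pics/side0.png","pics/yl_s.png",268,132,348,182,8)
import numpy as np
cv2.imwrite("pics/l_t.png",np.hstack([cv2.imread("pics/gl_t.png"),cv2.imread("pics/yl_t.png")]))
E
```

```text
(no output)
```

View pics/l_t.png

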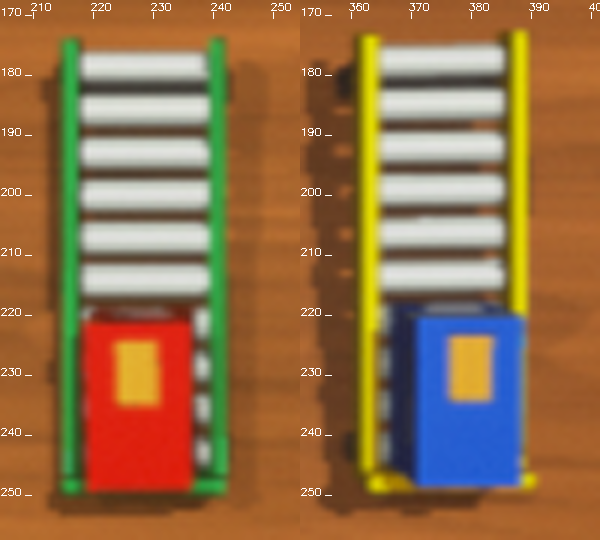

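View pics/gl_s.png

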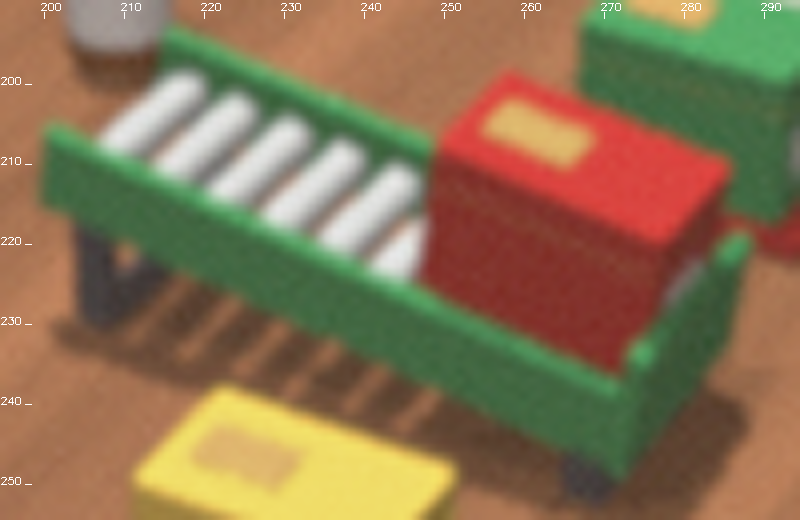

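View pics/yl_s.png

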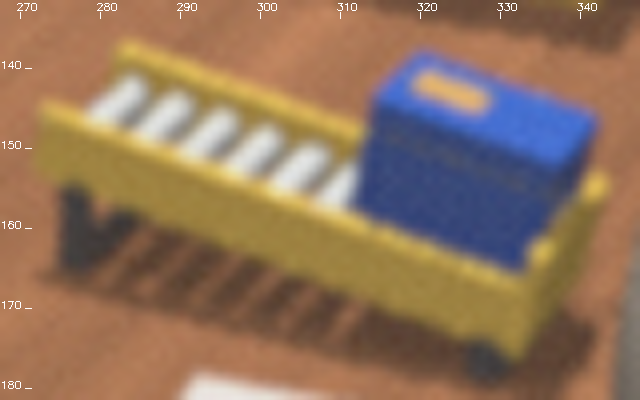

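```bash
python3 - <<'E'
from seg import *
for n,prs in dict(green=[((215,174.4),(201.3,205.5)),((239.5,174.4),(217,194)),((215,248.7),(273.7,233)),((239.8,248.7),(286,219.5))],
 yellow=[((362.2,174.2),(273,144.8)),((387.2,173.2),(283,137.2)),((364,248.8),(334.5,162.3)),((389,248.5),(341.5,153.8))]).items():
    P=[]
    for t,s in prs:
        p,e=tri(t,s); P.append(p); print(n,p.round(4),e.round(4))
    up=(P[0]+P[1])/2; dn=(P[2]+P[3])/2; d=up-dn
    print(' up',up.round(4),'stop',dn.round(4),'yaw',np.degrees(np.arctan2(d[1],d[0])).round(2),'widths',np.linalg.norm(P[0]-P[1]).round(4),np.linalg.norm(P[2]-P[3]).round(4),'len',np.linalg.norm(d).round(4))
a=cv2.imread("pics/top0.png"); b=cv2.imread("pics/side0.png")
# trays / mat: outer rect in top view, cast to z
for n,roi,hue,v,sm,z in [('red_tray',(258,200,300,252),None,0,0,.01),('blue_tray',(160,200,205,255),None,0,0,.01),('mat',(300,200,352,262),None,0,0,.004)]:
    x0,y0,x1,y1=roi
    c=cv2.resize(a[y0:y1,x0:x1],None,fx=6,fy=6,interpolation=cv2.INTER_CUBIC); H=cv2.cvtColor(c,cv2.COLOR_BGR2HSV).astype(int)
    if n=='mat': m=(H[...,1]<70)&(H[...,2]>150)
    elif n=='blue_tray': m=((abs(H[...,0]-112)<12)&(H[...,1]>90)&(H[...,2]>90))|((abs(H[...,0]-30)<5)&(H[...,2]>190))
    else: m=((np.minimum(H[...,0],180-H[...,0])<7)&(H[...,1]>195)&(H[...,2]>100))|(abs(H[...,0]-66)<10)
    m=cv2.morphologyEx(m.astype(np.uint8),cv2.MORPH_OPEN,np.ones((7,7),np.uint8))
    m=cv2.morphologyEx(m,cv2.MORPH_CLOSE,np.ones((7,7),np.uint8))
    cs,_=cv2.findContours(m,cv2.RETR_EXTERNAL,cv2.CHAIN_APPROX_NONE); k=max(cs,key=cv2.contourArea)
    pts=(k[:,0,:].astype(np.float32)+.5)/6-.5+np.array([x0,y0],np.float32)
    R=cv2.minAreaRect(pts.reshape(-1,1,2)); bx=cv2.boxPoints(R)
    W=np.array([plane("top",q,z)[:2] for q in bx]); e1,e2=W[1]-W[0],W[2]-W[1]
    if np.linalg.norm(e2)>np.linalg.norm(e1): e1,e2=e2,e1
    print(n,'px',np.array(R[0]).round(1),bx.round(1).tolist(),W.mean(0).round(4),np.linalg.norm(e1).round(4),np.linalg.norm(e2).round(4),'yaw',((np.degrees(np.arctan2(e1[1],e1[0]))+90)%180-90).round(1))
    q=W.mean(0); print('   side px',proj('side',np.array([*q,z])).round(1), [proj('side',np.array([*w,z])).round(1).tolist() for w in W])
from z import zoom
zoom("pics/side0.png","pics/tr_s.png",200,170,340,290,5)
E
```

```text
green [0.6121 0.2092 0.0833] 0.0044
green [0.6126 0.1291 0.0808] 0.0073
green [0.3735 0.2049 0.0738] 0.0001
green [0.3754 0.1249 0.0703] 0.0006
 up [0.6124 0.1691 0.082 ] stop [0.3745 0.1649 0.072 ] yaw 1.02 widths 0.0801 0.08 len 0.2381
yellow [ 0.6242 -0.2658  0.0838] 0.0002
yellow [ 0.627  -0.3478  0.0823] 0.0048
yellow [ 0.3846 -0.2753  0.074 ] 0.0017
yellow [ 0.3879 -0.3557  0.0723] 0.0031
 up [ 0.6256 -0.3068  0.0831] stop [ 0.3863 -0.3155  0.0731] yaw 2.08 widths 0.082 0.0805 len 0.2397
red_tray px [278.9 226.7] [[265.79998779296875, 209.39999389648438], [290.8999938964844, 208.60000610351562], [292.1000061035156, 244.0], [267.0, 244.89999389648438]] [ 0.4494 -0.0028] 0.1192 0.085 yaw 2.9
   side px [282.  208.6] [[259.4, 210.1], [270.7, 197.6], [304.3, 207.2], [294.3, 220.5]]
blue_tray px [182.7 228.6] [[170.1999969482422, 211.1999969482422], [194.89999389648438, 211.0], [195.1999969482422, 245.89999389648438], [170.5, 246.10000610351562]] [0.4361 0.3215] 0.1174 0.0836 yaw 2.1
   side px [231.2 267.4] [[203.7, 269.3], [220.5, 251.9], [258.2, 265.5], [242.9, 284.3]]
mat px [326.8 230.6] [[309.20001220703125, 213.3000030517578], [339.0, 209.1999969482422], [344.3999938964844, 247.8000030517578], [314.5, 252.0]] [ 0.4399 -0.1645] 0.1312 0.1018 yaw 8.5
   side px [305.6 188.9] [[283.0, 192.1], [291.6, 178.5], [327.5, 185.9], [320.6, 200.2]]
```

View pics/tr_s.png

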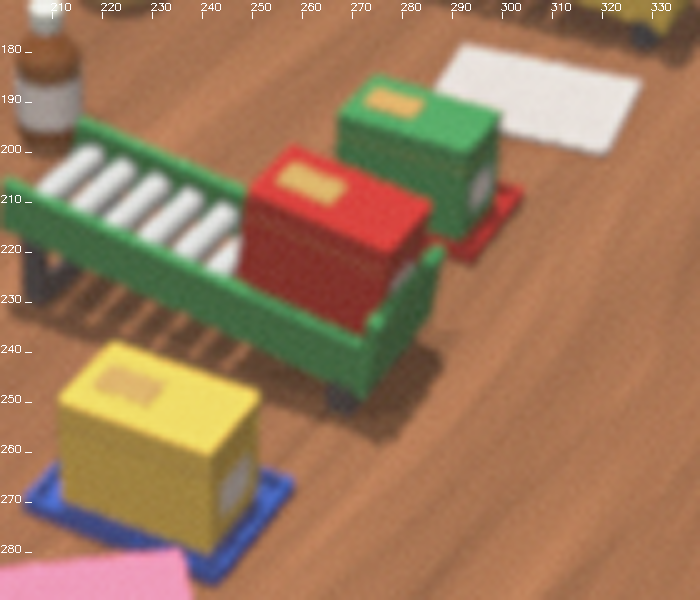

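```bash
cat > go.py <<'E'
import sys, numpy as np
from scipy.spatial.transform import Rotation as R
from workcell import get_state
def cur():
    s=get_state(); q=s["orientation"]; return s,R.from_quat([q[1],q[2],q[3],q[0]]),np.array(s["tcp_pos"])
def tgt(yaw,lean=0):
    # tool down with x at yaw+180; lean: axis tilted for a lane carton
    base=R.from_euler('z',yaw+180,degrees=True)*R.from_euler('x',180,degrees=True)
    return base*R.from_euler('y',-lean,degrees=True)
def plan(g,yaw,lean=0,via=None):
    """turn first (about TCP), then shift; g = grasp point target"""
    s,C,p=cur(); T=tgt(yaw,lean); rv=(C.inv()*T).as_rotvec(degrees=True)
    tcp=np.array(g)-.155*T.apply([0,0,1])
    print('t',round(s["clock"],2),'grasp',(p+.155*C.apply([0,0,1])).round(4),'gap',round(s["finger_gap"],4),'F',np.round(s["wrist_force"],1),'turn xyz deg',rv.round(1),'shift after turn, tool cm',(T.inv().apply(tcp-p)*100).round(2),'tool x',C.apply([1,0,0]).round(3),'tool z',C.apply([0,0,1]).round(3))
E
python3 - <<'E'
from go import *
n=np.array([np.sin(np.radians(7)),0,-np.cos(np.radians(7))])
top=np.array([.4305,-.3177,.1115]); g=top+.022*n; print(g)
plan(g-.1*n,1.5,7); plan(g,1.5,7)
E
```

```text
[ 0.43318113 -0.3177      0.08966398]
t 0.1 grasp [ 0.1343 -0.5587  0.2489] gap 0.0851 F [-0.3 -0.3 -0.1] turn xyz deg [ -10.3   -1.2 -167.7] shift after turn, tool cm [-26.45  23.36   9.41] tool x [0.972 0.234 0.   ] tool z [-0.     0.002 -1.   ]
t 0.1 grasp [ 0.1343 -0.5587  0.2489] gap 0.0851 F [-0.3 -0.3 -0.1] turn xyz deg [ -10.3   -1.2 -167.7] shift after turn, tool cm [-26.45  23.33  19.41] tool x [0.972 0.234 0.   ] tool z [-0.     0.002 -1.   ]
```

{"method": "carry_out", "body": {
  "motion": [
    {"wz": -10.5, "jaw": 1},
    {"wz": -10.5, "jaw": 1},
    {"wz": -10.5, "jaw": 1},
    {"wz": -10.5, "jaw": 1},
    {"wz": -10.5, "jaw": 1},
    {"wz": -10.5, "jaw": 1},
    {"wz": -10.5, "jaw": 1},
    {"wz": -10.5, "jaw": 1},
    {"wz": -10.5, "jaw": 1},
    {"wz": -10.5, "jaw": 1},
    {"wz": -10.5, "jaw": 1},
    {"wz": -10.5, "jaw": 1},
    {"wz": -10.5, "jaw": 1},
    {"wz": -10.5, "jaw": 1},
    {"wz": -10.5, "jaw": 1},
    {"wz": -10, "jaw": 1},
    {"wy": -7, "jaw": 1},
    {"jaw": 1}
  ]
}}

```text
invalid input at $.motion[0]: expected keys jaw, tx, ty, tz, wx, wy, wz
```

```bash
cat > a.py <<'E'
from go import *
n=np.array([np.sin(np.radians(7)),0,-np.cos(np.radians(7))])
top=np.array([.4305,-.3177,.1115]); g=top+.022*n
plan(g-.1*n,1,7)
plan(g,1,7)
E
python3 a.py
```

```text
t 0.1 grasp [ 0.1343 -0.5587  0.2489] gap 0.0851 F [-0.3 -0.3 -0.1] turn xyz deg [ -10.2   -1.3 -167.2] shift after turn, tool cm [-26.25  23.62   9.38] tool x [0.972 0.234 0.   ] tool z [-0.     0.002 -1.   ]
t 0.1 grasp [ 0.1343 -0.5587  0.2489] gap 0.0851 F [-0.3 -0.3 -0.1] turn xyz deg [ -10.2   -1.3 -167.2] shift after turn, tool cm [-26.25  23.6   19.38] tool x [0.972 0.234 0.   ] tool z [-0.     0.002 -1.   ]
```

{"method": "carry_out", "body": {
  "motion": [
    {"jaw": 1, "tx": 0, "ty": 0, "tz": 0, "wx": 0, "wy": 0, "wz": -10.5},
    {"jaw": 1, "tx": 0, "ty": 0, "tz": 0, "wx": 0, "wy": 0, "wz": -10.5},
    {"jaw": 1, "tx": 0, "ty": 0, "tz": 0, "wx": 0, "wy": 0, "wz": -10.5},
    {"jaw": 1, "tx": 0, "ty": 0, "tz": 0, "wx": 0, "wy": 0, "wz": -10.5},
    {"jaw": 1, "tx": 0, "ty": 0, "tz": 0, "wx": 0, "wy": 0, "wz": -10.5},
    {"jaw": 1, "tx": 0, "ty": 0, "tz": 0, "wx": 0, "wy": 0, "wz": -10.5},
    {"jaw": 1, "tx": 0, "ty": 0, "tz": 0, "wx": 0, "wy": 0, "wz": -10.5},
    {"jaw": 1, "tx": 0, "ty": 0, "tz": 0, "wx": 0, "wy": 0, "wz": -10.5},
    {"jaw": 1, "tx": 0, "ty": 0, "tz": 0, "wx": 0, "wy": 0, "wz": -10.5},
    {"jaw": 1, "tx": 0, "ty": 0, "tz": 0, "wx": 0, "wy": 0, "wz": -10.5},
    {"jaw": 1, "tx": 0, "ty": 0, "tz": 0, "wx": 0, "wy": 0, "wz": -10.5},
    {"jaw": 1, "tx": 0, "ty": 0, "tz": 0, "wx": 0, "wy": 0, "wz": -10.5},
    {"jaw": 1, "tx": 0, "ty": 0, "tz": 0, "wx": 0, "wy": 0, "wz": -10.5},
    {"jaw": 1, "tx": 0, "ty": 0, "tz": 0, "wx": 0, "wy": 0, "wz": -10.5},
    {"jaw": 1, "tx": 0, "ty": 0, "tz": 0, "wx": 0, "wy": 0, "wz": -10.5},
    {"jaw": 1, "tx": 0, "ty": 0, "tz": 0, "wx": 0, "wy": 0, "wz": -10},
    {"jaw": 1, "tx": 0, "ty": 0, "tz": 0, "wx": 0, "wy": -7, "wz": 0},
    {"jaw": 1, "tx": 0, "ty": 0, "tz": 0, "wx": 0, "wy": 0, "wz": 0}
  ]
}}

```text
clock: 2.35
tcp_pos: [0.1338, -0.559, 0.4042]
orientation: [0.061, -0.008, 0.998, 0.001]
wrist_force: [-0.3, -0.7, -0.2]
finger_gap: 0.0855
```

```bash
python3 a.py
```

```text
t 2.35 grasp [ 0.1525 -0.5586  0.2504] gap 0.0855 F [-0.3 -0.7 -0.2] turn xyz deg [ 0.  -0.1 -0.1] shift after turn, tool cm [-26.3   23.63   9.42] tool x [-0.993 -0.016 -0.121] tool z [ 0.121  0.003 -0.993]
t 2.35 grasp [ 0.1525 -0.5586  0.2504] gap 0.0855 F [-0.3 -0.7 -0.2] turn xyz deg [ 0.  -0.1 -0.1] shift after turn, tool cm [-26.3   23.61  19.42] tool x [-0.993 -0.016 -0.121] tool z [ 0.121  0.003 -0.993]
```

{"method": "carry_out", "body": {
  "motion": [
    {"jaw": 1, "tx": -3.3, "ty": 2.95, "tz": 0, "wx": 0, "wy": 0, "wz": 0},
    {"jaw": 1, "tx": -3.3, "ty": 2.95, "tz": 0, "wx": 0, "wy": 0, "wz": 0},
    {"jaw": 1, "tx": -3.3, "ty": 2.95, "tz": 0, "wx": 0, "wy": 0, "wz": 0},
    {"jaw": 1, "tx": -3.3, "ty": 2.95, "tz": 0, "wx": 0, "wy": 0, "wz": 0},
    {"jaw": 1, "tx": -3.3, "ty": 2.95, "tz": 0, "wx": 0, "wy": 0, "wz": 0},
    {"jaw": 1, "tx": -3.3, "ty": 2.95, "tz": 0, "wx": 0, "wy": 0, "wz": 0},
    {"jaw": 1, "tx": -3.3, "ty": 2.95, "tz": 0, "wx": 0, "wy": 0, "wz": 0},
    {"jaw": 1, "tx": -3.2, "ty": 2.95, "tz": 0, "wx": 0, "wy": 0, "wz": 0},
    {"jaw": 1, "tx": 0, "ty": 0, "tz": 4, "wx": 0, "wy": 0, "wz": 0},
    {"jaw": 1, "tx": 0, "ty": 0, "tz": 4, "wx": 0, "wy": 0, "wz": 0},
    {"jaw": 1, "tx": 0, "ty": 0, "tz": 0, "wx": 0, "wy": 0, "wz": 0},
    {"jaw": 1, "tx": 0, "ty": 0, "tz": 0, "wx": 0, "wy": 0, "wz": 0}
  ]
}}

```text
clock: 3.85
tcp_pos: [0.401, -0.3187, 0.3585]
orientation: [0.061, -0.009, 0.998, -0.0]
wrist_force: [-1.0, 0.2, 0.3]
finger_gap: 0.0854
```

```bash
python3 a.py; python3 - <<'E'
from h import *
for n in("side","top"): cv2.imwrite(f"pics/{n}1.png",eyes.read_camera(n))
from z import zoom
zoom("pics/side1.png","pics/side1z.png",260,70,400,190,5)
E
```

```text
t 3.85 grasp [ 0.4199 -0.3186  0.2047] gap 0.0854 F [-1.   0.2  0.3] turn xyz deg [-0.1 -0.   0. ] shift after turn, tool cm [0.08 0.07 1.58] tool x [-0.992 -0.017 -0.122] tool z [ 0.122  0.001 -0.993]
t 3.85 grasp [ 0.4199 -0.3186  0.2047] gap 0.0854 F [-1.   0.2  0.3] turn xyz deg [-0.1 -0.   0. ] shift after turn, tool cm [ 0.08  0.04 11.58] tool x [-0.992 -0.017 -0.122] tool z [ 0.122  0.001 -0.993]
```

View pics/side1z.png

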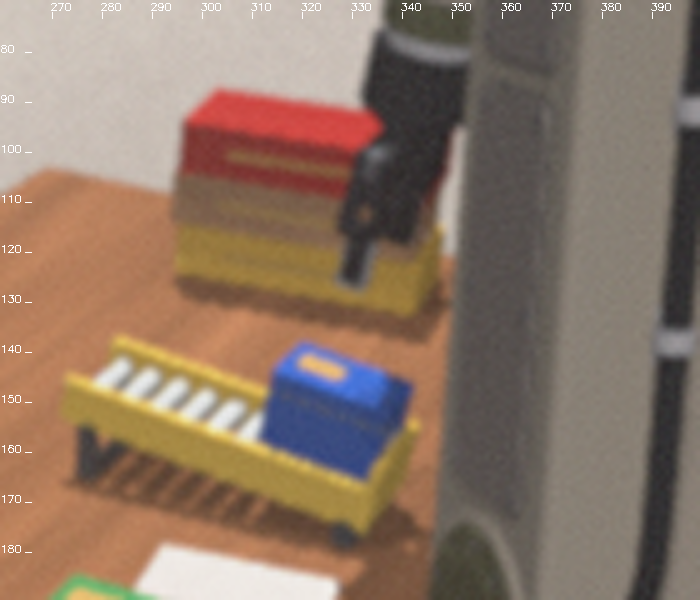

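{"method": "carry_out", "body": {
  "motion": [
    {"jaw": 1, "tx": 0, "ty": 0, "tz": 4, "wx": 0, "wy": 0, "wz": 0},
    {"jaw": 1, "tx": 0, "ty": 0, "tz": 4, "wx": 0, "wy": 0, "wz": 0},
    {"jaw": 1, "tx": 0, "ty": 0, "tz": 2.5, "wx": 0, "wy": 0, "wz": 0},
    {"jaw": 1, "tx": 0, "ty": 0, "tz": 1.1, "wx": 0, "wy": 0, "wz": 0},
    {"jaw": 1, "tx": 0, "ty": 0, "tz": 0, "wx": 0, "wy": 0, "wz": 0},
    {"jaw": -1, "tx": 0, "ty": 0, "tz": 0, "wx": 0, "wy": 0, "wz": 0},
    {"jaw": -1, "tx": 0, "ty": 0, "tz": 0, "wx": 0, "wy": 0, "wz": 0},
    {"jaw": -1, "tx": 0, "ty": 0, "tz": 0, "wx": 0, "wy": 0, "wz": 0},
    {"jaw": -1, "tx": 0, "ty": 0, "tz": 0, "wx": 0, "wy": 0, "wz": 0}
  ],
  "force": 40
}}

```text
clock: 5.08
tcp_pos: [0.4154, -0.3186, 0.2437]
orientation: [0.062, -0.009, 0.998, -0.0]
wrist_force: [-1.3, 1.1, 6.2]
finger_gap: 0.0558
```

```bash
python3 a.py; python3 - <<'E'
from h import *
for n in("side","top"): cv2.imwrite(f"pics/{n}2.png",eyes.read_camera(n))
from z import zoom
zoom("pics/side2.png","pics/side2z.png",260,90,380,190,6)
E
```

```text
t 5.08 grasp [ 0.4346 -0.3186  0.0899] gap 0.0558 F [-1.3  1.1  6.2] turn xyz deg [-0.1  0.1  0. ] shift after turn, tool cm [ 0.11  0.08 -9.99] tool x [-0.992 -0.018 -0.124] tool z [ 0.124  0.    -0.992]
t 5.08 grasp [ 0.4346 -0.3186  0.0899] gap 0.0558 F [-1.3  1.1  6.2] turn xyz deg [-0.1  0.1  0. ] shift after turn, tool cm [0.11 0.06 0.01] tool x [-0.992 -0.018 -0.124] tool z [ 0.124  0.    -0.992]
```

View pics/side2z.png

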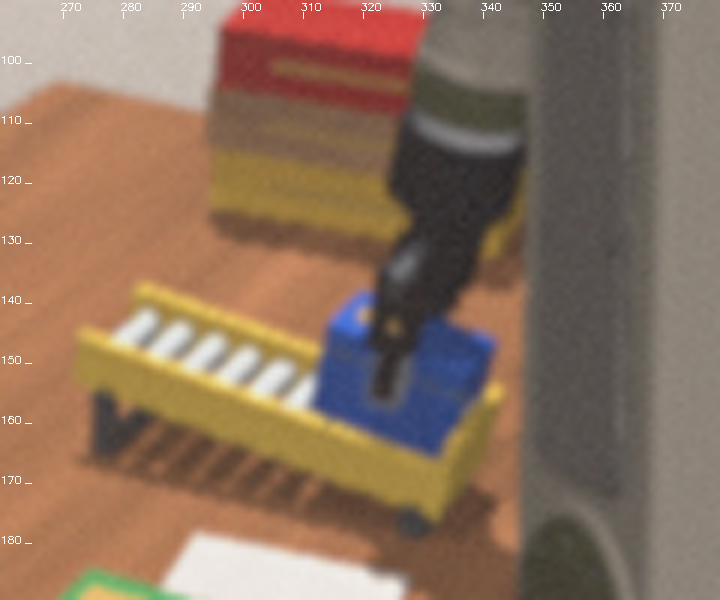

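{"method": "carry_out", "body": {
  "motion": [
    {"jaw": -1, "tx": 0, "ty": 0, "tz": -2, "wx": 0, "wy": 0, "wz": 0},
    {"jaw": -1, "tx": 0, "ty": 0, "tz": -4, "wx": 0, "wy": 0, "wz": 0},
    {"jaw": -1, "tx": 0, "ty": 0, "tz": -4, "wx": 0, "wy": 0, "wz": 0},
    {"jaw": -1, "tx": 0, "ty": 0, "tz": 0, "wx": 0, "wy": 7, "wz": 0},
    {"jaw": -1, "tx": 0, "ty": 0, "tz": 0, "wx": 0, "wy": 0, "wz": 0},
    {"jaw": -1, "tx": 0, "ty": 0, "tz": 0, "wx": 0, "wy": 0, "wz": 0}
  ]
}}

```text
clock: 5.92
tcp_pos: [0.4028, -0.3181, 0.3405]
orientation: [0.0, -0.009, 1.0, 0.001]
wrist_force: [-0.7, 1.0, -3.4]
finger_gap: 0.0554
```

```bash
python3 - <<'E'
from go import *
plan([.44,-.1645,.051],1)
E
```

```text
t 5.92 grasp [ 0.4029 -0.3179  0.1855] gap 0.0554 F [-0.7  1.  -3.4] turn xyz deg [0.1 0.1 0. ] shift after turn, tool cm [-3.99 15.29 13.45] tool x [-1.    -0.018 -0.001] tool z [ 0.001  0.001 -1.   ]
```

{"method": "carry_out", "body": {
  "motion": [
    {"jaw": -1, "tx": -1, "ty": 3.8, "tz": 0, "wx": 0, "wy": 0, "wz": 0},
    {"jaw": -1, "tx": -1, "ty": 3.8, "tz": 0, "wx": 0, "wy": 0, "wz": 0},
    {"jaw": -1, "tx": -1, "ty": 3.8, "tz": 0, "wx": 0, "wy": 0, "wz": 0},
    {"jaw": -1, "tx": -1, "ty": 3.9, "tz": 0, "wx": 0, "wy": 0, "wz": 0},
    {"jaw": -1, "tx": 0, "ty": 0, "tz": 4, "wx": 0, "wy": 0, "wz": 0},
    {"jaw": -1, "tx": 0, "ty": 0, "tz": 4, "wx": 0, "wy": 0, "wz": 0},
    {"jaw": -1, "tx": 0, "ty": 0, "tz": 3, "wx": 0, "wy": 0, "wz": 0},
    {"jaw": -1, "tx": 0, "ty": 0, "tz": 1.5, "wx": 0, "wy": 0, "wz": 0},
    {"jaw": -1, "tx": 0, "ty": 0, "tz": 0, "wx": 0, "wy": 0, "wz": 0},
    {"jaw": -1, "tx": 0, "ty": 0, "tz": 0, "wx": 0, "wy": 0, "wz": 0}
  ]
}}

```text
clock: 7.18
tcp_pos: [0.4403, -0.1648, 0.2168]
orientation: [0.0, -0.009, 1.0, -0.0]
wrist_force: [-0.1, 0.3, -1.9]
finger_gap: 0.0554
```

```bash
python3 - <<'E'
from go import *
plan([.44,-.1645,.051],1)
from h import *
for n in("side",): cv2.imwrite(f"pics/{n}3.png",eyes.read_camera(n))
from z import zoom
zoom("pics/side3.png","pics/side3z.png",250,130,350,210,7)
E
```

```text
t 7.17 grasp [ 0.4404 -0.1648  0.0618] gap 0.0554 F [-0.1  0.3 -1.9] turn xyz deg [-0.   0.1  0. ] shift after turn, tool cm [0.03 0.03 1.08] tool x [-1.    -0.018 -0.001] tool z [ 0.001 -0.    -1.   ]
```

View pics/side3z.png

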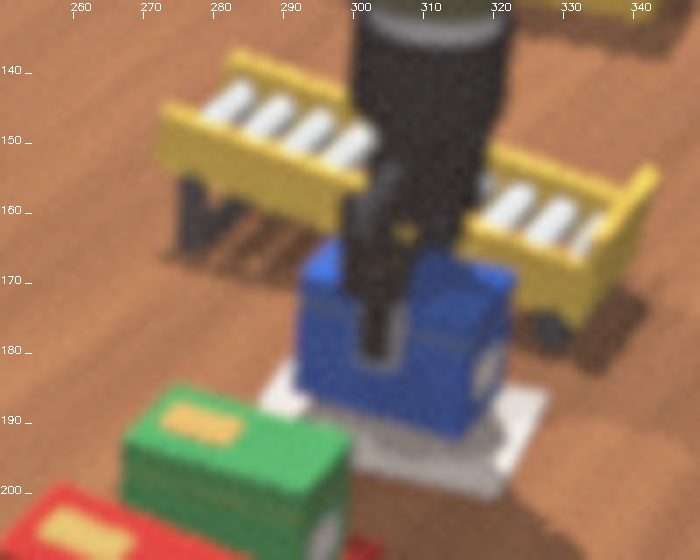

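{"method": "carry_out", "body": {
  "motion": [
    {"jaw": -1, "tx": 0, "ty": 0, "tz": 0.8, "wx": 0, "wy": 0, "wz": 0},
    {"jaw": -1, "tx": 0, "ty": 0, "tz": 0.2, "wx": 0, "wy": 0, "wz": 0},
    {"jaw": -1, "tx": 0, "ty": 0, "tz": 0, "wx": 0, "wy": 0, "wz": 0}
  ]
}}

```text
clock: 7.6
tcp_pos: [0.44, -0.1646, 0.2063]
orientation: [-0.0, -0.009, 1.0, 0.0]
wrist_force: [-0.0, 0.5, -4.0]
finger_gap: 0.0554
```

```bash
python3 - <<'E'
from go import *
plan([.44,-.1645,.051],1)
E
```

```text
t 7.6 grasp [ 0.44   -0.1646  0.0513] gap 0.0554 F [-0.   0.5 -4. ] turn xyz deg [ 0. -0.  0.] shift after turn, tool cm [0.   0.01 0.03] tool x [-1.    -0.018  0.   ] tool z [-0.  0. -1.]
```

{"method": "carry_out", "body": {
  "motion": [
    {"jaw": -1, "tx": 0, "ty": 0, "tz": 0.1, "wx": 0, "wy": 0, "wz": 0},
    {"jaw": -1, "tx": 0, "ty": 0, "tz": 0.1, "wx": 0, "wy": 0, "wz": 0},
    {"jaw": -1, "tx": 0, "ty": 0, "tz": 0, "wx": 0, "wy": 0, "wz": 0}
  ]
}}

```text
clock: 7.98
tcp_pos: [0.4403, -0.1647, 0.2047]
orientation: [0.0, -0.009, 1.0, -0.0]
wrist_force: [-0.5, 0.4, 0.7]
finger_gap: 0.0557
```

```bash
python3 - <<'E'
from go import *
plan([.436,.3215,.05],2)
E
```

```text
t 7.97 grasp [ 0.4404 -0.1648  0.0497] gap 0.0557 F [-0.5  0.4  0.7] turn xyz deg [-0.  0. -1.] shift after turn, tool cm [-1.270e+00  4.861e+01 -3.000e-02] tool x [-1.    -0.018 -0.   ] tool z [ 0. -0. -1.]
```

{"method": "carry_out", "body": {
  "motion": [
    {"jaw": 1, "tx": 0, "ty": 0, "tz": 0, "wx": 0, "wy": 0, "wz": 0},
    {"jaw": 1, "tx": 0, "ty": 0, "tz": 0, "wx": 0, "wy": 0, "wz": 0},
    {"jaw": 1, "tx": 0, "ty": 0, "tz": 0, "wx": 0, "wy": 0, "wz": 0},
    {"jaw": 1, "tx": 0, "ty": 0, "tz": -2, "wx": 0, "wy": 0, "wz": 0},
    {"jaw": 1, "tx": 0, "ty": 0, "tz": -4, "wx": 0, "wy": 0, "wz": 0},
    {"jaw": 1, "tx": 0, "ty": 0, "tz": -4, "wx": 0, "wy": 0, "wz": 0},
    {"jaw": 1, "tx": 0, "ty": 0, "tz": -4, "wx": 0, "wy": 0, "wz": -1},
    {"jaw": 1, "tx": -0.1, "ty": 5.4, "tz": 0, "wx": 0, "wy": 0, "wz": 0},
    {"jaw": 1, "tx": -0.1, "ty": 5.4, "tz": 0, "wx": 0, "wy": 0, "wz": 0},
    {"jaw": 1, "tx": -0.1, "ty": 5.4, "tz": 0, "wx": 0, "wy": 0, "wz": 0},
    {"jaw": 1, "tx": -0.1, "ty": 5.4, "tz": 0, "wx": 0, "wy": 0, "wz": 0},
    {"jaw": 1, "tx": -0.1, "ty": 5.4, "tz": 0, "wx": 0, "wy": 0, "wz": 0},
    {"jaw": 1, "tx": -0.2, "ty": 5.4, "tz": 0, "wx": 0, "wy": 0, "wz": 0},
    {"jaw": 1, "tx": -0.2, "ty": 5.4, "tz": 0, "wx": 0, "wy": 0, "wz": 0},
    {"jaw": 1, "tx": -0.2, "ty": 5.4, "tz": 0, "wx": 0, "wy": 0, "wz": 0},
    {"jaw": 1, "tx": -0.2, "ty": 5.4, "tz": 0, "wx": 0, "wy": 0, "wz": 0},
    {"jaw": 1, "tx": 0, "ty": 0, "tz": 4, "wx": 0, "wy": 0, "wz": 0},
    {"jaw": 1, "tx": 0, "ty": 0, "tz": 0, "wx": 0, "wy": 0, "wz": 0},
    {"jaw": 1, "tx": 0, "ty": 0, "tz": 0, "wx": 0, "wy": 0, "wz": 0}
  ]
}}

```text
clock: 10.35
tcp_pos: [0.4362, 0.3211, 0.3051]
orientation: [-0.0, -0.017, 1.0, -0.0]
wrist_force: [0.6, -0.8, 0.9]
finger_gap: 0.0852
```

```bash
python3 - <<'E'
from go import *
plan([.436,.3215,.05],2)
from h import *
for n in("side","top"): cv2.imwrite(f"pics/{n}4.png",eyes.read_camera(n))
from z import zoom
import numpy as np
a=cv2.imread("pics/side4.png"); b=cv2.imread("pics/top4.png")
cv2.imwrite("pics/c4.png",np.vstack([cv2.resize(a[120:290,180:350],None,fx=2,fy=2),cv2.resize(b[150:265,200:370],None,fx=2,fy=2)]))
E
```

```text
t 10.35 grasp [0.4362 0.3211 0.1501] gap 0.0852 F [ 0.6 -0.8  0.9] turn xyz deg [-0. -0. -0.] shift after turn, tool cm [ 0.02  0.04 10.01] tool x [-0.999 -0.034  0.   ] tool z [-0. -0. -1.]
```

View pics/c4.png

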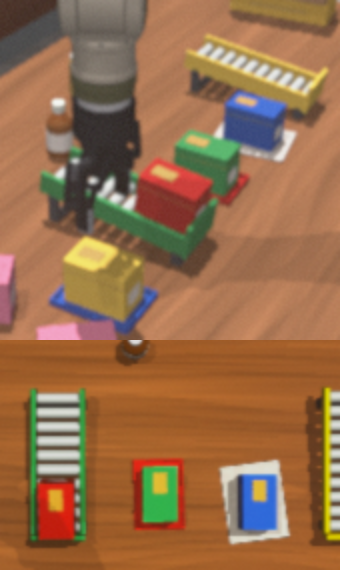

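{"method": "carry_out", "body": {
  "motion": [
    {"jaw": 1, "tx": 0, "ty": 0, "tz": 4, "wx": 0, "wy": 0, "wz": 0},
    {"jaw": 1, "tx": 0, "ty": 0, "tz": 4, "wx": 0, "wy": 0, "wz": 0},
    {"jaw": 1, "tx": 0, "ty": 0, "tz": 2, "wx": 0, "wy": 0, "wz": 0},
    {"jaw": 1, "tx": 0, "ty": 0, "tz": 0, "wx": 0, "wy": 0, "wz": 0},
    {"jaw": 1, "tx": 0, "ty": 0, "tz": 0, "wx": 0, "wy": 0, "wz": 0},
    {"jaw": -1, "tx": 0, "ty": 0, "tz": 0, "wx": 0, "wy": 0, "wz": 0},
    {"jaw": -1, "tx": 0, "ty": 0, "tz": 0, "wx": 0, "wy": 0, "wz": 0},
    {"jaw": -1, "tx": 0, "ty": 0, "tz": 0, "wx": 0, "wy": 0, "wz": 0},
    {"jaw": -1, "tx": 0, "ty": 0, "tz": 0, "wx": 0, "wy": 0, "wz": 0}
  ]
}}

```text
clock: 11.58
tcp_pos: [0.4367, 0.3217, 0.2058]
orientation: [0.001, -0.018, 1.0, 0.0]
wrist_force: [-0.3, -0.1, 5.5]
finger_gap: 0.0555
```

```bash
cat > lane.py <<'E'
from go import *
# grasp target over lane: origin (x,y), yaw, s up the slope, off= grasp height above underside, lift along normal
def lane(o,yaw,s,off,lift=0):
    a=np.radians(7);c,sn=np.cos(np.radians(yaw)),np.sin(np.radians(yaw))
    u=np.array([np.cos(a)*c,np.cos(a)*sn,np.sin(a)]); n=np.array([-np.sin(a)*c,-np.sin(a)*sn,np.cos(a)])
    return np.array([*o,.045])+s*u+(off+lift)*n
# o: yellow stop centre -.3155 @x .3863, up -.3068 @ .6256
YL=(.4385,-.3136); GL=(.4265,.1658)
E
python3 - <<'E'
from lane import *
g=lane(YL,2,.095,.046,.10);print(g);plan(g,2,7)
E
```

```text
[ 0.51495236 -0.31093022  0.20148933]
t 11.57 grasp [0.437  0.3218 0.0508] gap 0.0555 F [-0.3 -0.1  5.5] turn xyz deg [ 0.  -6.9  0. ] shift after turn, tool cm [ -5.52 -63.5  -14.39] tool x [-0.999 -0.035 -0.002] tool z [ 0.002  0.    -1.   ]
```

{"method": "carry_out", "body": {
  "motion": [
    {"jaw": -1, "tx": 0, "ty": 0, "tz": -2, "wx": 0, "wy": 0, "wz": 0},
    {"jaw": -1, "tx": 0, "ty": 0, "tz": -4, "wx": 0, "wy": 0, "wz": 0},
    {"jaw": -1, "tx": 0, "ty": 0, "tz": -5, "wx": 0, "wy": 0, "wz": 0},
    {"jaw": -1, "tx": 0, "ty": 0, "tz": -5, "wx": 0, "wy": 0, "wz": 0},
    {"jaw": -1, "tx": -0.5, "ty": -5.3, "tz": 0, "wx": 0, "wy": 0, "wz": 0},
    {"jaw": -1, "tx": -0.5, "ty": -5.3, "tz": 0, "wx": 0, "wy": 0, "wz": 0},
    {"jaw": -1, "tx": -0.5, "ty": -5.3, "tz": 0, "wx": 0, "wy": 0, "wz": 0},
    {"jaw": -1, "tx": -0.5, "ty": -5.3, "tz": 0, "wx": 0, "wy": 0, "wz": 0},
    {"jaw": -1, "tx": -0.5, "ty": -5.3, "tz": 0, "wx": 0, "wy": 0, "wz": 0},
    {"jaw": -1, "tx": -0.5, "ty": -5.3, "tz": 0, "wx": 0, "wy": 0, "wz": 0},
    {"jaw": -1, "tx": -0.5, "ty": -5.3, "tz": 0, "wx": 0, "wy": 0, "wz": 0},
    {"jaw": -1, "tx": -0.5, "ty": -5.3, "tz": 0, "wx": 0, "wy": 0, "wz": 0},
    {"jaw": -1, "tx": -0.5, "ty": -5.3, "tz": 0, "wx": 0, "wy": 0, "wz": 0},
    {"jaw": -1, "tx": -0.5, "ty": -5.3, "tz": 0, "wx": 0, "wy": 0, "wz": 0},
    {"jaw": -1, "tx": -0.5, "ty": -5.3, "tz": 0, "wx": 0, "wy": 0, "wz": 0},
    {"jaw": -1, "tx": -0.5, "ty": -5.2, "tz": 0, "wx": 0, "wy": 0, "wz": 0},
    {"jaw": -1, "tx": 0, "ty": 0, "tz": 0, "wx": 0, "wy": -7, "wz": 0},
    {"jaw": -1, "tx": 0, "ty": 0, "tz": 0, "wx": 0, "wy": 0, "wz": 0},
    {"jaw": -1, "tx": 0, "ty": 0, "tz": 0, "wx": 0, "wy": 0, "wz": 0}
  ]
}}

```text
clock: 13.95
tcp_pos: [0.5179, -0.3102, 0.3644]
orientation: [0.06, -0.018, 0.998, 0.001]
wrist_force: [-0.2, 0.5, -4.0]
finger_gap: 0.0557
```

```bash
python3 - <<'E'
from lane import *
plan(lane(YL,2,.095,.046,.03),2,7);plan(lane(YL,2,.095,.046,.0),2,7)
E
```

```text
t 13.95 grasp [ 0.5363 -0.3094  0.2105] gap 0.0557 F [-0.2  0.5 -4. ] turn xyz deg [ 0.  -0.2  0. ] shift after turn, tool cm [ 2.28 -0.06  7.64] tool x [-0.992 -0.035 -0.119] tool z [ 0.119  0.005 -0.993]
t 13.95 grasp [ 0.5363 -0.3094  0.2105] gap 0.0557 F [-0.2  0.5 -4. ] turn xyz deg [ 0.  -0.2  0. ] shift after turn, tool cm [ 2.28 -0.06 10.64] tool x [-0.992 -0.035 -0.119] tool z [ 0.119  0.005 -0.993]
```

{"method": "carry_out", "body": {
  "motion": [
    {"jaw": -1, "tx": 2.3, "ty": -0.1, "tz": 0, "wx": 0, "wy": -0.2, "wz": 0},
    {"jaw": -1, "tx": 0, "ty": 0, "tz": 4, "wx": 0, "wy": 0, "wz": 0},
    {"jaw": -1, "tx": 0, "ty": 0, "tz": 3.6, "wx": 0, "wy": 0, "wz": 0},
    {"jaw": -1, "tx": 0, "ty": 0, "tz": 1.5, "wx": 0, "wy": 0, "wz": 0},
    {"jaw": -1, "tx": 0, "ty": 0, "tz": 0, "wx": 0, "wy": 0, "wz": 0},
    {"jaw": -1, "tx": 0, "ty": 0, "tz": 0, "wx": 0, "wy": 0, "wz": 0}
  ]
}}

```text
clock: 14.7
tcp_pos: [0.5076, -0.3126, 0.273]
orientation: [0.064, -0.018, 0.998, 0.0]
wrist_force: [-0.1, -0.5, -2.8]
finger_gap: 0.0561
```

```bash
python3 - <<'E'
from lane import *
plan(lane(YL,2,.095,.046,.0),2,7)
from h import *
for n in("side","top"): cv2.imwrite(f"pics/{n}5.png",eyes.read_camera(n))
import numpy as np
a=cv2.imread("pics/side5.png"); b=cv2.imread("pics/top5.png")
cv2.imwrite("pics/c5.png",np.hstack([cv2.resize(a[100:190,260:360],None,fx=4,fy=4),cv2.resize(b[165:255,340:410],None,fx=4,fy=4)]))
E
```

```text
t 14.7 grasp [ 0.5273 -0.3122  0.1193] gap 0.0561 F [-0.1 -0.5 -2.8] turn xyz deg [-0.1  0.3  0.1] shift after turn, tool cm [0.14 0.14 1.69] tool x [-0.991 -0.036 -0.127] tool z [ 0.127  0.003 -0.992]
```

View pics/c5.png

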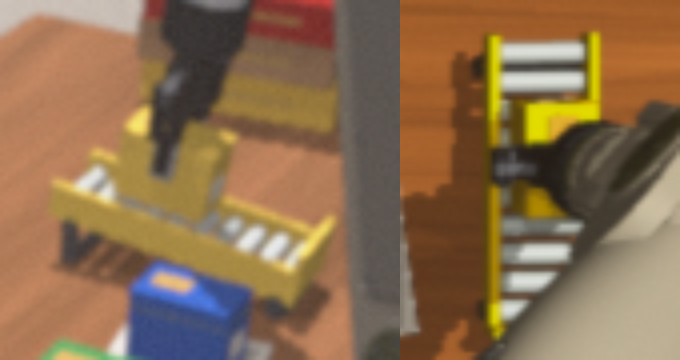

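```bash
python3 - <<'E'
from h import *
for u in [(371,190),(390,190)]: print('carton',plane('top',u,.138).round(4))
for u in [(362.5,190),(387.6,190)]: print('rail',plane('top',u,.079).round(4))
E
python3 - <<'E'
import sys; sys.path.insert(0,'.')
from z import zoom
zoom("pics/top5.png","pics/t5.png",350,165,402,225,10)
E
```

```text
carton [ 0.5691 -0.2826  0.138 ]
carton [ 0.5703 -0.3416  0.138 ]
rail [ 0.5733 -0.2682  0.079 ]
rail [ 0.575  -0.3492  0.079 ]
```

View pics/t5.png

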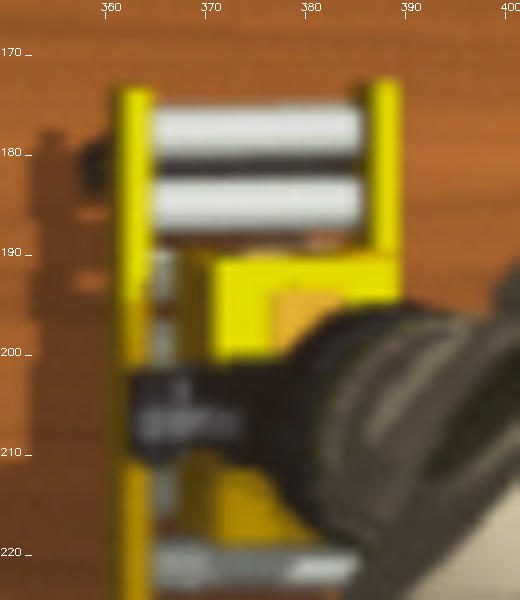

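{"method": "carry_out", "body": {
  "motion": [
    {"jaw": -1, "tx": 0.1, "ty": 0.2, "tz": 0, "wx": 0, "wy": 0.2, "wz": 0},
    {"jaw": -1, "tx": 0, "ty": 0, "tz": 1, "wx": 0, "wy": 0, "wz": 0},
    {"jaw": -1, "tx": 0, "ty": 0, "tz": 0.4, "wx": 0, "wy": 0, "wz": 0},
    {"jaw": -1, "tx": 0, "ty": 0, "tz": 0, "wx": 0, "wy": 0, "wz": 0}
  ]
}}

```text
clock: 15.3
tcp_pos: [0.5075, -0.3103, 0.2569]
orientation: [0.061, -0.018, 0.998, 0.001]
wrist_force: [0.3, 0.2, -2.9]
finger_gap: 0.0557
```

```bash
python3 - <<'E'
from lane import *
plan(lane(YL,2,.095,.046,.0),2,7)
E
```

```text
t 15.3 grasp [ 0.5263 -0.3096  0.1031] gap 0.0557 F [ 0.3  0.2 -2.9] turn xyz deg [ 0. -0.  0.] shift after turn, tool cm [-0.06 -0.09  0.09] tool x [-0.992 -0.035 -0.121] tool z [ 0.121  0.005 -0.993]
```

Not touching yet; ease down 1 mm at a time.

{"method": "carry_out", "body": {
  "motion": [
    {"jaw": -1, "tx": 0, "ty": 0, "tz": 0.1, "wx": 0, "wy": 0, "wz": 0},
    {"jaw": -1, "tx": 0, "ty": 0, "tz": 0, "wx": 0, "wy": 0, "wz": 0}
  ]
}}

```text
clock: 15.55
tcp_pos: [0.5078, -0.3104, 0.2565]
orientation: [0.061, -0.018, 0.998, 0.001]
wrist_force: [-0.0, 1.3, -1.4]
finger_gap: 0.0552
```

{"method": "carry_out", "body": {
  "motion": [
    {"jaw": -1, "tx": 0, "ty": 0, "tz": 0.05, "wx": 0, "wy": 0, "wz": 0},
    {"jaw": 1, "tx": 0, "ty": 0, "tz": 0, "wx": 0, "wy": 0, "wz": 0},
    {"jaw": 1, "tx": 0, "ty": 0, "tz": 0, "wx": 0, "wy": 0, "wz": 0},
    {"jaw": 1, "tx": 0, "ty": 0, "tz": 0, "wx": 0, "wy": 0, "wz": 0},
    {"jaw": 1, "tx": 0, "ty": 0, "tz": -3, "wx": 0, "wy": 0, "wz": 0},
    {"jaw": 1, "tx": 0, "ty": 0, "tz": -4, "wx": 0, "wy": 0, "wz": 0},
    {"jaw": 1, "tx": 0, "ty": 0, "tz": -4, "wx": 0, "wy": 0, "wz": 0},
    {"jaw": 1, "tx": 0, "ty": 0, "tz": 0, "wx": 0, "wy": 7, "wz": 0},
    {"jaw": 1, "tx": 0, "ty": 0, "tz": 0, "wx": 0, "wy": 0, "wz": 0}
  ]
}}

```text
clock: 16.68
tcp_pos: [0.495, -0.311, 0.3652]
orientation: [0.0, -0.018, 1.0, -0.0]
wrist_force: [-0.1, 0.4, -0.6]
finger_gap: 0.0856
```

```bash
python3 - <<'E'
from lane import *
plan([.4404,-.1647,.0497],1)
from h import *
for n in("side","top"): cv2.imwrite(f"pics/{n}6.png",eyes.read_camera(n))
import numpy as np
a=cv2.imread("pics/side6.png"); b=cv2.imread("pics/top6.png")
cv2.imwrite("pics/c6.png",np.hstack([cv2.resize(a[80:200,250:360],None,fx=4,fy=4),cv2.resize(b[145:265,310:410],None,fx=4,fy=4)]))
E
```

```text
t 16.68 grasp [ 0.4951 -0.311   0.2102] gap 0.0856 F [-0.1  0.4 -0.6] turn xyz deg [-0.   0.1  1. ] shift after turn, tool cm [ 5.2  14.72 16.05] tool x [-0.999 -0.036 -0.001] tool z [ 0.001 -0.    -1.   ]
```

View pics/c6.png

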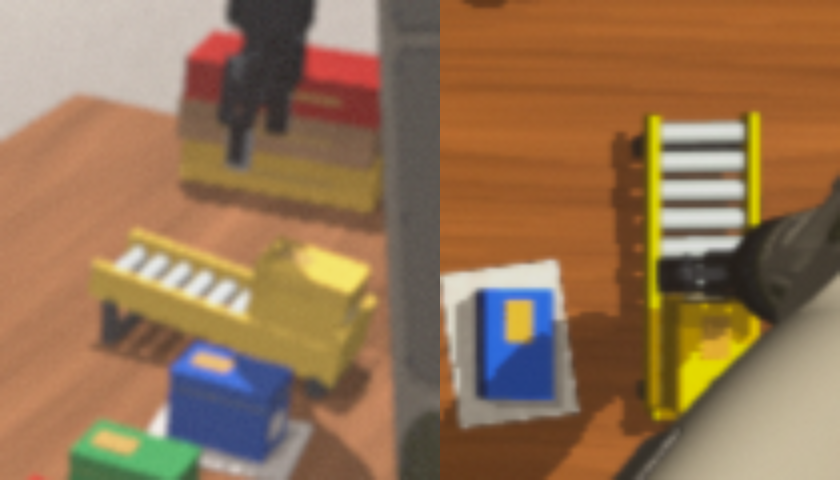

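{"method": "carry_out", "body": {
  "motion": [
    {"jaw": 1, "tx": 0, "ty": 0, "tz": 0, "wx": 0, "wy": 0, "wz": 1},
    {"jaw": 1, "tx": 1.3, "ty": 3.7, "tz": 0, "wx": 0, "wy": 0, "wz": 0},
    {"jaw": 1, "tx": 1.3, "ty": 3.7, "tz": 0, "wx": 0, "wy": 0, "wz": 0},
    {"jaw": 1, "tx": 1.3, "ty": 3.7, "tz": 0, "wx": 0, "wy": 0, "wz": 0},
    {"jaw": 1, "tx": 1.3, "ty": 3.6, "tz": 0, "wx": 0, "wy": 0, "wz": 0},
    {"jaw": 1, "tx": 0, "ty": 0, "tz": 4, "wx": 0, "wy": 0, "wz": 0},
    {"jaw": 1, "tx": 0, "ty": 0, "tz": 2, "wx": 0, "wy": 0, "wz": 0},
    {"jaw": 1, "tx": 0, "ty": 0, "tz": 0, "wx": 0, "wy": 0, "wz": 0},
    {"jaw": 1, "tx": 0, "ty": 0, "tz": 0, "wx": 0, "wy": 0, "wz": 0}
  ]
}}

```text
clock: 17.9
tcp_pos: [0.44, -0.165, 0.3057]
orientation: [0.0, -0.009, 1.0, -0.0]
wrist_force: [1.0, -0.1, 0.3]
finger_gap: 0.0856
```

```bash
python3 - <<'E'
from lane import *
plan([.4404,-.1647,.0497],1)
E
```

```text
t 17.9 grasp [ 0.4401 -0.1651  0.1507] gap 0.0856 F [ 1.  -0.1  0.3] turn xyz deg [-0.   0.1 -0. ] shift after turn, tool cm [-0.04  0.03 10.1 ] tool x [-1.    -0.017 -0.001] tool z [ 0.001 -0.    -1.   ]
```

Descend, grip, lift.

{"method": "carry_out", "body": {
  "motion": [
    {"jaw": 1, "tx": 0, "ty": 0, "tz": 4, "wx": 0, "wy": 0, "wz": 0},
    {"jaw": 1, "tx": 0, "ty": 0, "tz": 4, "wx": 0, "wy": 0, "wz": 0},
    {"jaw": 1, "tx": 0, "ty": 0, "tz": 2.1, "wx": 0, "wy": 0, "wz": 0},
    {"jaw": 1, "tx": 0, "ty": 0, "tz": 0, "wx": 0, "wy": 0, "wz": 0},
    {"jaw": -1, "tx": 0, "ty": 0, "tz": 0, "wx": 0, "wy": 0, "wz": 0},
    {"jaw": -1, "tx": 0, "ty": 0, "tz": 0, "wx": 0, "wy": 0, "wz": 0},
    {"jaw": -1, "tx": 0, "ty": 0, "tz": 0, "wx": 0, "wy": 0, "wz": 0},
    {"jaw": -1, "tx": 0, "ty": 0, "tz": 0, "wx": 0, "wy": 0, "wz": 0},
    {"jaw": -1, "tx": 0, "ty": 0, "tz": -2, "wx": 0, "wy": 0, "wz": 0},
    {"jaw": -1, "tx": 0, "ty": 0, "tz": -4, "wx": 0, "wy": 0, "wz": 0},
    {"jaw": -1, "tx": 0, "ty": 0, "tz": -5, "wx": 0, "wy": 0, "wz": 0},
    {"jaw": -1, "tx": 0, "ty": 0, "tz": -5, "wx": 0, "wy": 0, "wz": -1},
    {"jaw": -1, "tx": 0, "ty": 0, "tz": 0, "wx": 0, "wy": 0, "wz": 0},
    {"jaw": -1, "tx": 0, "ty": 0, "tz": 0, "wx": 0, "wy": 0, "wz": 0}
  ]
}}

```text
clock: 19.65
tcp_pos: [0.4394, -0.1646, 0.3635]
orientation: [-0.0, -0.017, 1.0, 0.0]
wrist_force: [-0.5, 0.6, -2.8]
finger_gap: 0.0558
```

```bash
python3 - <<'E'
from lane import *
plan([.4365,.3215,.0507],2)
E
```

```text
t 19.65 grasp [ 0.4393 -0.1646  0.2085] gap 0.0558 F [-0.5  0.6 -2.8] turn xyz deg [ 0. -0.  0.] shift after turn, tool cm [-1.41 48.59 15.78] tool x [-0.999 -0.035  0.001] tool z [-0.001  0.    -1.   ]
```

{"method": "carry_out", "body": {
  "motion": [
    {"jaw": -1, "tx": -0.1, "ty": 5.4, "tz": 0, "wx": 0, "wy": 0, "wz": 0},
    {"jaw": -1, "tx": -0.1, "ty": 5.4, "tz": 0, "wx": 0, "wy": 0, "wz": 0},
    {"jaw": -1, "tx": -0.1, "ty": 5.4, "tz": 0, "wx": 0, "wy": 0, "wz": 0},
    {"jaw": -1, "tx": -0.1, "ty": 5.4, "tz": 0, "wx": 0, "wy": 0, "wz": 0},
    {"jaw": -1, "tx": -0.2, "ty": 5.4, "tz": 0, "wx": 0, "wy": 0, "wz": 0},
    {"jaw": -1, "tx": -0.2, "ty": 5.4, "tz": 0, "wx": 0, "wy": 0, "wz": 0},
    {"jaw": -1, "tx": -0.2, "ty": 5.4, "tz": 0, "wx": 0, "wy": 0, "wz": 0},
    {"jaw": -1, "tx": -0.2, "ty": 5.4, "tz": 0, "wx": 0, "wy": 0, "wz": 0},
    {"jaw": -1, "tx": -0.2, "ty": 5.4, "tz": 0, "wx": 0, "wy": 0, "wz": 0},
    {"jaw": -1, "tx": 0, "ty": 0, "tz": 5, "wx": 0, "wy": 0, "wz": 0},
    {"jaw": -1, "tx": 0, "ty": 0, "tz": 5, "wx": 0, "wy": 0, "wz": 0},
    {"jaw": -1, "tx": 0, "ty": 0, "tz": 3.5, "wx": 0, "wy": 0, "wz": 0},
    {"jaw": -1, "tx": 0, "ty": 0, "tz": 0, "wx": 0, "wy": 0, "wz": 0},
    {"jaw": -1, "tx": 0, "ty": 0, "tz": 0, "wx": 0, "wy": 0, "wz": 0}
  ]
}}

```text
clock: 21.4
tcp_pos: [0.4368, 0.3214, 0.2291]
orientation: [-0.0, -0.017, 1.0, -0.0]
wrist_force: [0.3, 0.2, -2.7]
finger_gap: 0.0556
```

```bash
python3 - <<'E'
from lane import *
plan([.4365,.3215,.0507],2)
from h import *
for n in("side","top"): cv2.imwrite(f"pics/{n}7.png",eyes.read_camera(n))
import numpy as np
a=cv2.imread("pics/side7.png"); b=cv2.imread("pics/top7.png")
cv2.imwrite("pics/c7.png",np.hstack([cv2.resize(a[190:300,180:290],None,fx=4,fy=4),cv2.resize(b[155:265,155:235],None,fx=4,fy=4)]))
E
```

```text
t 21.4 grasp [0.4367 0.3213 0.0741] gap 0.0556 F [ 0.3  0.2 -2.7] turn xyz deg [-0. -0.  0.] shift after turn, tool cm [0.03 0.01 2.34] tool x [-0.999 -0.035  0.001] tool z [-0.001 -0.    -1.   ]
```

View pics/c7.png

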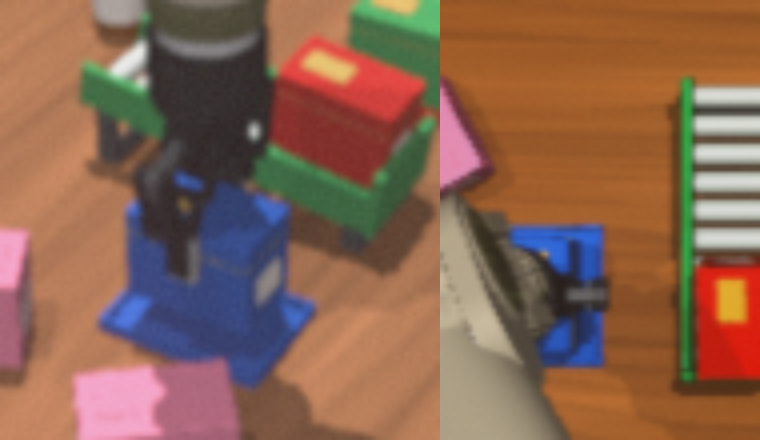

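Aligned over the blue tray. Lower and check contact.

{"method": "carry_out", "body": {
  "motion": [
    {"jaw": -1, "tx": 0, "ty": 0, "tz": 1.5, "wx": 0, "wy": 0, "wz": 0},
    {"jaw": -1, "tx": 0, "ty": 0, "tz": 0.6, "wx": 0, "wy": 0, "wz": 0},
    {"jaw": -1, "tx": 0, "ty": 0, "tz": 0.3, "wx": 0, "wy": 0, "wz": 0},
    {"jaw": -1, "tx": 0, "ty": 0, "tz": 0, "wx": 0, "wy": 0, "wz": 0},
    {"jaw": -1, "tx": 0, "ty": 0, "tz": 0, "wx": 0, "wy": 0, "wz": 0}
  ]
}}

```text
clock: 22.12
tcp_pos: [0.4362, 0.3212, 0.2058]
orientation: [-0.0, -0.018, 1.0, -0.0]
wrist_force: [-4.8, -1.7, 6.2]
finger_gap: 0.0558
```

{"method": "carry_out", "body": {
  "motion": [
    {"jaw": 1, "tx": 0, "ty": 0, "tz": 0, "wx": 0, "wy": 0, "wz": 0},
    {"jaw": 1, "tx": 0, "ty": 0, "tz": 0, "wx": 0, "wy": 0, "wz": 0},
    {"jaw": 1, "tx": 0, "ty": 0, "tz": 0, "wx": 0, "wy": 0, "wz": 0},
    {"jaw": 1, "tx": 0, "ty": 0, "tz": -3, "wx": 0, "wy": 0, "wz": 0},
    {"jaw": 1, "tx": 0, "ty": 0, "tz": -5, "wx": 0, "wy": 0, "wz": 0},
    {"jaw": 1, "tx": 0, "ty": 0, "tz": -5, "wx": 0, "wy": 0, "wz": 0},
    {"jaw": 1, "tx": 0, "ty": 0, "tz": -2, "wx": 0, "wy": 0, "wz": 0},
    {"jaw": 1, "tx": 0, "ty": -5.4, "tz": 0, "wx": 0, "wy": 0, "wz": 0},
    {"jaw": 1, "tx": 0, "ty": -5.4, "tz": 0, "wx": 0, "wy": 0, "wz": 0},
    {"jaw": 1, "tx": 0, "ty": -5.4, "tz": 0, "wx": 0, "wy": 0, "wz": 0},
    {"jaw": 1, "tx": 0, "ty": -5.4, "tz": 0, "wx": 0, "wy": 0, "wz": 0},
    {"jaw": 1, "tx": 0, "ty": -5.4, "tz": 0, "wx": 0, "wy": 0, "wz": 0},
    {"jaw": 1, "tx": 0, "ty": -5.4, "tz": 0, "wx": 0, "wy": 0, "wz": 0},
    {"jaw": 1, "tx": 0, "ty": 0, "tz": 0, "wx": 0, "wy": 0, "wz": 0},
    {"jaw": 1, "tx": 0, "ty": 0, "tz": 0, "wx": 0, "wy": 0, "wz": 0}
  ]
}}

```text
clock: 24.0
tcp_pos: [0.4481, -0.0025, 0.355]
orientation: [-0.0, -0.017, 1.0, 0.0]
wrist_force: [-0.2, 0.0, -0.1]
finger_gap: 0.0854
```

```bash
python3 - <<'E'
from seg import *
for n in("side","top"): cv2.imwrite(f"pics/{n}8.png",eyes.read_camera(n))
a=cv2.imread("pics/side8.png"); b=cv2.imread("pics/top8.png")
cv2.imwrite("pics/c8.png",np.vstack([cv2.resize(a[120:290,180:350],None,fx=3,fy=3)[:, :510],cv2.resize(b[200:260,160:330],None,fx=3,fy=3)]))
t0=cv2.imread("pics/top0.png"); s0=cv2.imread("pics/side0.png")
c,_=hullcen(face(t0,(262,203,300,250),66,150)); c2,h=hullcen(face(s0,(260,180,305,222),66,128,smin=90,ker=2))
print(c,c2,tri(c,c2),plane('top',c,.072),cv2.boundingRect(h))
from lane import *
p=plane('top',c,.072); plan([p[0],p[1],.0505],2)
E
```

```text
[279.47753519 226.73300474] [284.42829585 193.41187542] (array([ 0.44708679, -0.00332663,  0.06750445]), np.float64(0.004169982208044492)) [ 0.44895881 -0.0022716   0.072     ] (268, 188, 31, 12)
t 24.1 grasp [ 0.448  -0.0014  0.2   ] gap 0.0856 F [ 0.4 -0.5 -0. ] turn xyz deg [ 0.  -0.   0.1] shift after turn, tool cm [-0.09 -0.08 14.95] tool x [-0.999 -0.037  0.   ] tool z [-0.  0. -1.]
```

View pics/c8.png

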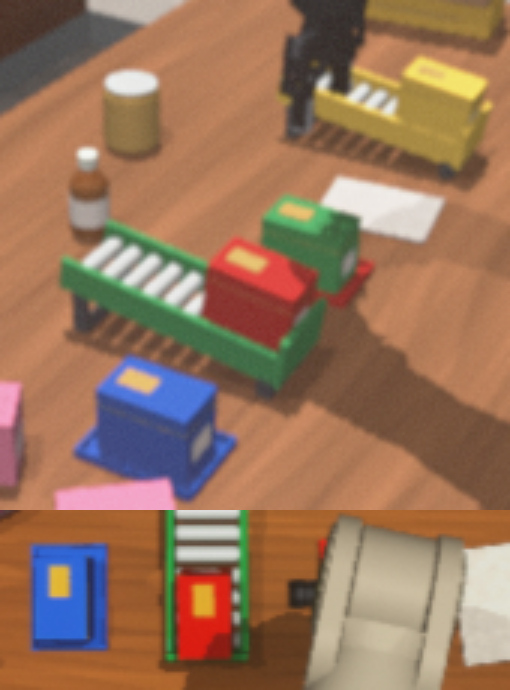

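```bash
python3 - <<'E'
from h import *
print(tri((279.48,226.73),(282.5,192.5)))
E
```

```text
(array([ 0.44986186, -0.00191704,  0.07048462]), np.float64(0.0019637672130102483))
```

{"method": "carry_out", "body": {
  "motion": [
    {"jaw": 1, "tx": -0.1, "ty": -0.1, "tz": 5, "wx": 0, "wy": 0, "wz": 0},
    {"jaw": 1, "tx": 0, "ty": 0, "tz": 4, "wx": 0, "wy": 0, "wz": 0},
    {"jaw": 1, "tx": 0, "ty": 0, "tz": 4, "wx": 0, "wy": 0, "wz": 0},
    {"jaw": 1, "tx": 0, "ty": 0, "tz": 1.9, "wx": 0, "wy": 0, "wz": 0},
    {"jaw": 1, "tx": 0, "ty": 0, "tz": 0, "wx": 0, "wy": 0, "wz": 0},
    {"jaw": 1, "tx": 0, "ty": 0, "tz": 0, "wx": 0, "wy": 0, "wz": 0},
    {"jaw": -1, "tx": 0, "ty": 0, "tz": 0, "wx": 0, "wy": 0, "wz": 0},
    {"jaw": -1, "tx": 0, "ty": 0, "tz": 0, "wx": 0, "wy": 0, "wz": 0},
    {"jaw": -1, "tx": 0, "ty": 0, "tz": 0, "wx": 0, "wy": 0, "wz": 0},
    {"jaw": -1, "tx": 0, "ty": 0, "tz": 0, "wx": 0, "wy": 0, "wz": 0}
  ]
}}

```text
clock: 25.35
tcp_pos: [0.4498, -0.0035, 0.2071]
orientation: [0.001, -0.018, 1.0, -0.0]
wrist_force: [-0.9, 1.0, 6.2]
finger_gap: 0.0554
```

```bash
python3 - <<'E'
from lane import *
plan([.44,-.165,.051],2)
E
```

```text
t 25.35 grasp [ 0.4501 -0.0036  0.0521] gap 0.0554 F [-0.9  1.   6.2] turn xyz deg [-0.   0.1  0. ] shift after turn, tool cm [  1.54 -16.1    0.11] tool x [-0.999 -0.035 -0.002] tool z [ 0.002 -0.    -1.   ]
```

{"method": "carry_out", "body": {
  "motion": [
    {"jaw": -1, "tx": 0, "ty": 0, "tz": -2, "wx": 0, "wy": 0, "wz": 0},
    {"jaw": -1, "tx": 0, "ty": 0, "tz": -4, "wx": 0, "wy": 0, "wz": 0},
    {"jaw": -1, "tx": 0, "ty": 0, "tz": -2, "wx": 0, "wy": 0, "wz": 0},
    {"jaw": -1, "tx": 0.4, "ty": -4, "tz": 0, "wx": 0, "wy": 0, "wz": 0},
    {"jaw": -1, "tx": 0.4, "ty": -4, "tz": 0, "wx": 0, "wy": 0, "wz": 0},
    {"jaw": -1, "tx": 0.4, "ty": -4, "tz": 0, "wx": 0, "wy": 0, "wz": 0},
    {"jaw": -1, "tx": 0.3, "ty": -4.1, "tz": 0, "wx": 0, "wy": 0, "wz": 0},
    {"jaw": -1, "tx": 0, "ty": 0, "tz": 4, "wx": 0, "wy": 0, "wz": 0},
    {"jaw": -1, "tx": 0, "ty": 0, "tz": 3, "wx": 0, "wy": 0, "wz": 0},
    {"jaw": -1, "tx": 0, "ty": 0, "tz": 0, "wx": 0, "wy": 0, "wz": 0},
    {"jaw": -1, "tx": 0, "ty": 0, "tz": 0, "wx": 0, "wy": 0, "wz": 0}
  ]
}}

```text
clock: 26.72
tcp_pos: [0.4401, -0.1649, 0.2168]
orientation: [0.0, -0.018, 1.0, -0.0]
wrist_force: [-0.1, 0.3, -2.5]
finger_gap: 0.0555
```

```bash
python3 - <<'E'
from lane import *
plan([.44,-.165,.052],2)
E
```

```text
t 26.73 grasp [ 0.4401 -0.165   0.0618] gap 0.0555 F [-0.1  0.3 -2.5] turn xyz deg [-0.  0.  0.] shift after turn, tool cm [ 0.01 -0.01  0.98] tool x [-0.999 -0.035 -0.   ] tool z [ 0. -0. -1.]
```

{"method": "carry_out", "body": {
  "motion": [
    {"jaw": -1, "tx": 0, "ty": 0, "tz": 0.8, "wx": 0, "wy": 0, "wz": 0},
    {"jaw": -1, "tx": 0, "ty": 0, "tz": 0.2, "wx": 0, "wy": 0, "wz": 0},
    {"jaw": -1, "tx": 0, "ty": 0, "tz": 0, "wx": 0, "wy": 0, "wz": 0},
    {"jaw": -1, "tx": 0, "ty": 0, "tz": 0, "wx": 0, "wy": 0, "wz": 0}
  ]
}}

```text
clock: 27.22
tcp_pos: [0.4402, -0.1648, 0.2071]
orientation: [0.001, -0.018, 1.0, -0.0]
wrist_force: [-1.4, 1.3, 6.2]
finger_gap: 0.0556
```

{"method": "carry_out", "body": {
  "motion": [
    {"jaw": 1, "tx": 0, "ty": 0, "tz": 0, "wx": 0, "wy": 0, "wz": 0},
    {"jaw": 1, "tx": 0, "ty": 0, "tz": 0, "wx": 0, "wy": 0, "wz": 0},
    {"jaw": 1, "tx": 0, "ty": 0, "tz": 0, "wx": 0, "wy": 0, "wz": 0},
    {"jaw": 1, "tx": 0, "ty": 0, "tz": -3, "wx": 0, "wy": 0, "wz": 0},
    {"jaw": 1, "tx": 0, "ty": 0, "tz": -5, "wx": 0, "wy": 0, "wz": 0},
    {"jaw": 1, "tx": 0, "ty": 0, "tz": -5, "wx": 0, "wy": 0, "wz": 0},
    {"jaw": 1, "tx": 0, "ty": 0, "tz": -2, "wx": 0, "wy": 0, "wz": 0},
    {"jaw": 1, "tx": 0, "ty": 5.4, "tz": 0, "wx": 0, "wy": 0, "wz": 0},
    {"jaw": 1, "tx": 0, "ty": 5.4, "tz": 0, "wx": 0, "wy": 0, "wz": 0},
    {"jaw": 1, "tx": 0, "ty": 5.4, "tz": 0, "wx": 0, "wy": 0, "wz": 0},
    {"jaw": 1, "tx": 0, "ty": 5.4, "tz": 0, "wx": 0, "wy": 0, "wz": 0},
    {"jaw": 1, "tx": 0, "ty": 5.4, "tz": 0, "wx": 0, "wy": 0, "wz": 0},
    {"jaw": 1, "tx": 0, "ty": 5.4, "tz": 0, "wx": 0, "wy": 0, "wz": 0},
    {"jaw": 1, "tx": 0, "ty": 0, "tz": 0, "wx": 0, "wy": -7, "wz": 0.5},
    {"jaw": 1, "tx": 0, "ty": 0, "tz": 0, "wx": 0, "wy": 0, "wz": 0},
    {"jaw": 1, "tx": 0, "ty": 0, "tz": 0, "wx": 0, "wy": 0, "wz": 0}
  ]
}}

```text
clock: 29.22
tcp_pos: [0.4282, 0.1586, 0.3561]
orientation: [0.06, -0.013, 0.998, 0.001]
wrist_force: [0.3, -0.5, -0.2]
finger_gap: 0.0851
```

```bash
python3 - <<'E'
from lane import *
plan([.4214,.1625,.0902],1.3,7)
from h import *
cv2.imwrite("pics/side9.png",eyes.read_camera("side")); a=cv2.imread("pics/side9.png")
cv2.imwrite("pics/c9.png",cv2.resize(a[110:290,190:350],None,fx=3,fy=3))
E
```

```text
t 29.23 grasp [0.4468 0.1591 0.2022] gap 0.0851 F [ 0.3 -0.5 -0.2] turn xyz deg [ 0.  -0.1  0.2] shift after turn, tool cm [ 3.91  0.41 10.81] tool x [-0.992 -0.026 -0.12 ] tool z [ 0.12   0.003 -0.993]
```

View pics/c9.png

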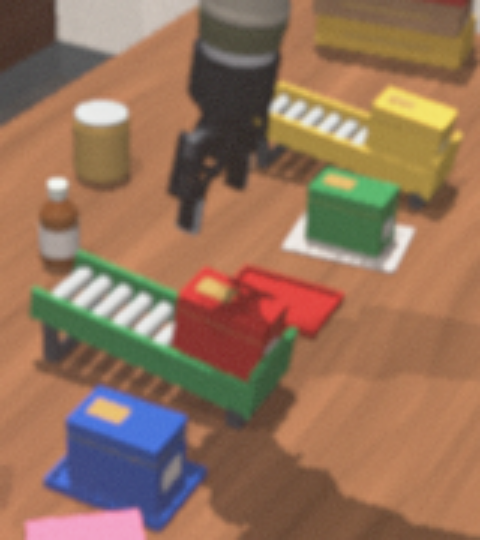

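{"method": "carry_out", "body": {
  "motion": [
    {"jaw": 1, "tx": 3.9, "ty": 0.4, "tz": 0, "wx": 0, "wy": 0, "wz": 0},
    {"jaw": 1, "tx": 0, "ty": 0, "tz": 4, "wx": 0, "wy": 0, "wz": 0},
    {"jaw": 1, "tx": 0, "ty": 0, "tz": 4, "wx": 0, "wy": 0, "wz": 0},
    {"jaw": 1, "tx": 0, "ty": 0, "tz": 2.8, "wx": 0, "wy": 0, "wz": 0},
    {"jaw": 1, "tx": 0, "ty": 0, "tz": 0, "wx": 0, "wy": 0, "wz": 0},
    {"jaw": 1, "tx": 0, "ty": 0, "tz": 0, "wx": 0, "wy": 0, "wz": 0},
    {"jaw": -1, "tx": 0, "ty": 0, "tz": 0, "wx": 0, "wy": 0, "wz": 0},
    {"jaw": -1, "tx": 0, "ty": 0, "tz": 0, "wx": 0, "wy": 0, "wz": 0},
    {"jaw": -1, "tx": 0, "ty": 0, "tz": 0, "wx": 0, "wy": 0, "wz": 0},
    {"jaw": -1, "tx": 0, "ty": 0, "tz": 0, "wx": 0, "wy": 0, "wz": 0}
  ]
}}

```text
clock: 30.52
tcp_pos: [0.4034, 0.1625, 0.2454]
orientation: [0.062, -0.013, 0.998, 0.001]
wrist_force: [-0.2, -1.8, 5.6]
finger_gap: 0.0564
```

```bash
python3 - <<'E'
from lane import *
plan([.4214,.1625,.0902],1.3,7)
E
```

```text
t 30.52 grasp [0.4227 0.1631 0.0916] gap 0.0564 F [-0.2 -1.8  5.6] turn xyz deg [0.1 0.2 0.2] shift after turn, tool cm [ 0.1  -0.04  0.12] tool x [-0.992 -0.026 -0.125] tool z [ 0.125  0.004 -0.992]
```

{"method": "carry_out", "body": {
  "motion": [
    {"jaw": -1, "tx": 0, "ty": 0, "tz": -2, "wx": 0, "wy": 0, "wz": 0},
    {"jaw": -1, "tx": 0, "ty": 0, "tz": -4, "wx": 0, "wy": 0, "wz": 0},
    {"jaw": -1, "tx": 0, "ty": 0, "tz": -4, "wx": 0, "wy": 0, "wz": 0},
    {"jaw": -1, "tx": 0, "ty": 0, "tz": 0, "wx": 0, "wy": 7, "wz": 0},
    {"jaw": -1, "tx": 0, "ty": 0, "tz": 0, "wx": 0, "wy": 0, "wz": 0},
    {"jaw": -1, "tx": 0, "ty": 0, "tz": 0, "wx": 0, "wy": 0, "wz": 0}
  ]
}}

```text
clock: 31.28
tcp_pos: [0.3904, 0.162, 0.3425]
orientation: [0.0, -0.013, 1.0, 0.0]
wrist_force: [0.9, -0.1, -2.8]
finger_gap: 0.0554
```

```bash
python3 - <<'E'
from lane import *
from h import *
for n in("side","top"): cv2.imwrite(f"pics/{n}10.png",eyes.read_camera(n))
from z import zoom
zoom("pics/side10.png","pics/s10.png",240,170,330,235,7)
zoom("pics/top10.png","pics/t10.png",205,165,305,255,7)
plan([.4494,-.0028,.051],2)
E
```

```text
t 31.38 grasp [0.3902 0.162  0.1876] gap 0.0554 F [-0.5 -0.1 -2.8] turn xyz deg [ 0.  -0.  -0.5] shift after turn, tool cm [ -5.35 -16.67  13.66] tool x [-1.    -0.027  0.   ] tool z [-0.  0. -1.]
```

View pics/s10.png

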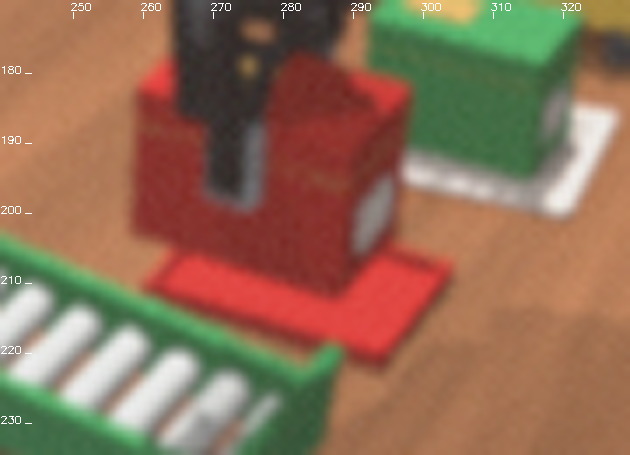

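View pics/t10.png

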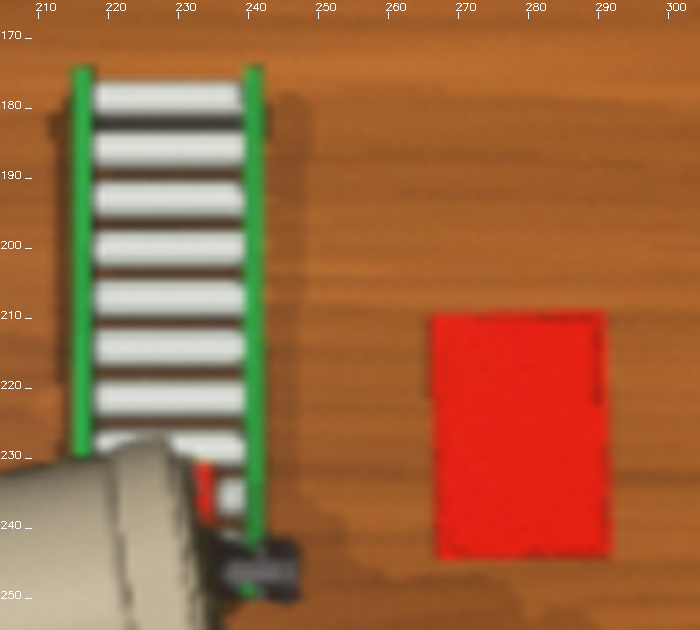

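{"method": "carry_out", "body": {
  "motion": [
    {"jaw": -1, "tx": -1.1, "ty": -3.3, "tz": 0, "wx": 0, "wy": 0, "wz": -0.6},
    {"jaw": -1, "tx": -1.1, "ty": -3.3, "tz": 0, "wx": 0, "wy": 0, "wz": 0},
    {"jaw": -1, "tx": -1.1, "ty": -3.3, "tz": 0, "wx": 0, "wy": 0, "wz": 0},
    {"jaw": -1, "tx": -1.1, "ty": -3.4, "tz": 0, "wx": 0, "wy": 0, "wz": 0},
    {"jaw": -1, "tx": -1, "ty": -3.4, "tz": 0, "wx": 0, "wy": 0, "wz": 0},
    {"jaw": -1, "tx": 0, "ty": 0, "tz": 5, "wx": 0, "wy": 0, "wz": 0},
    {"jaw": -1, "tx": 0, "ty": 0, "tz": 5, "wx": 0, "wy": 0, "wz": 0},
    {"jaw": -1, "tx": 0, "ty": 0, "tz": 1.5, "wx": 0, "wy": 0, "wz": 0},
    {"jaw": -1, "tx": 0, "ty": 0, "tz": 0, "wx": 0, "wy": 0, "wz": 0},
    {"jaw": -1, "tx": 0, "ty": 0, "tz": 0, "wx": 0, "wy": 0, "wz": 0}
  ]
}}

```text
clock: 32.62
tcp_pos: [0.4508, -0.003, 0.229]
orientation: [0.001, -0.019, 1.0, 0.0]
wrist_force: [-0.0, 0.6, -2.8]
finger_gap: 0.0561
```

```bash
python3 - <<'E'
from lane import *
from h import *
for n in("side","top"): cv2.imwrite(f"pics/{n}11.png",eyes.read_camera(n))
from z import zoom
zoom("pics/side11.png","pics/s11.png",240,150,330,235,7)
plan([.4494,-.0028,.051],2)
E
```

```text
t 32.73 grasp [ 0.4515 -0.003   0.0744] gap 0.0556 F [ 1.4 -0.5 -2.9] turn xyz deg [-0.   0.2  0.1] shift after turn, tool cm [0.17 0.03 2.34] tool x [-0.999 -0.037 -0.003] tool z [ 0.003 -0.    -1.   ]
```

View pics/s11.png

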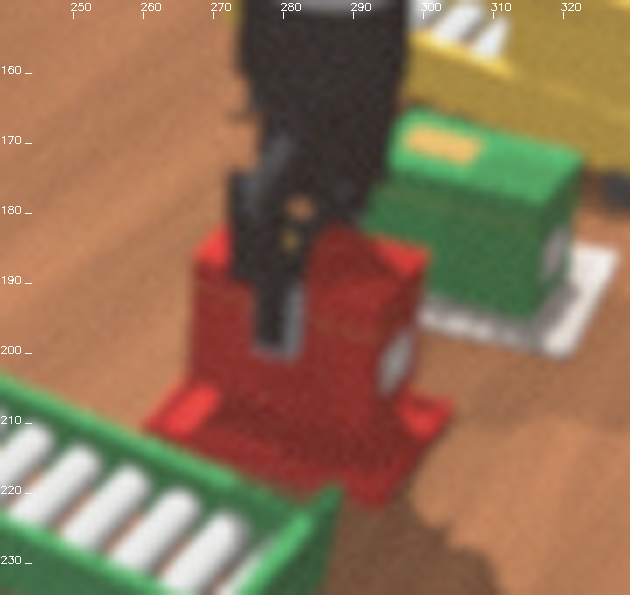

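{"method": "carry_out", "body": {
  "motion": [
    {"jaw": -1, "tx": 0.15, "ty": 0, "tz": 1.5, "wx": 0, "wy": 0.1, "wz": 0},
    {"jaw": -1, "tx": 0, "ty": 0, "tz": 0.5, "wx": 0, "wy": 0, "wz": 0},
    {"jaw": -1, "tx": 0, "ty": 0, "tz": 0.3, "wx": 0, "wy": 0, "wz": 0},
    {"jaw": -1, "tx": 0, "ty": 0, "tz": 0, "wx": 0, "wy": 0, "wz": 0},
    {"jaw": -1, "tx": 0, "ty": 0, "tz": 0, "wx": 0, "wy": 0, "wz": 0}
  ]
}}

```text
clock: 33.35
tcp_pos: [0.4494, -0.003, 0.206]
orientation: [-0.0, -0.018, 1.0, 0.0]
wrist_force: [0.3, -0.7, 4.5]
finger_gap: 0.0556
```

Contact. Release, rise, move to the green carton on the mat.

{"method": "carry_out", "body": {
  "motion": [
    {"jaw": 1, "tx": 0, "ty": 0, "tz": 0, "wx": 0, "wy": 0, "wz": 0},
    {"jaw": 1, "tx": 0, "ty": 0, "tz": 0, "wx": 0, "wy": 0, "wz": 0},
    {"jaw": 1, "tx": 0, "ty": 0, "tz": 0, "wx": 0, "wy": 0, "wz": 0},
    {"jaw": 1, "tx": 0, "ty": 0, "tz": -3, "wx": 0, "wy": 0, "wz": 0},
    {"jaw": 1, "tx": 0, "ty": 0, "tz": -4, "wx": 0, "wy": 0, "wz": 0},
    {"jaw": 1, "tx": 0, "ty": 0, "tz": -3, "wx": 0, "wy": 0, "wz": 0},
    {"jaw": 1, "tx": 0.4, "ty": -4, "tz": 0, "wx": 0, "wy": 0, "wz": 0},
    {"jaw": 1, "tx": 0.4, "ty": -4, "tz": 0, "wx": 0, "wy": 0, "wz": 0},
    {"jaw": 1, "tx": 0.4, "ty": -4, "tz": 0, "wx": 0, "wy": 0, "wz": 0},
    {"jaw": 1, "tx": 0.3, "ty": -4.2, "tz": 0, "wx": 0, "wy": 0, "wz": 0},
    {"jaw": 1, "tx": 0, "ty": 0, "tz": 0, "wx": 0, "wy": 0, "wz": 0},
    {"jaw": 1, "tx": 0, "ty": 0, "tz": 0, "wx": 0, "wy": 0, "wz": 0}
  ]
}}

```text
clock: 34.85
tcp_pos: [0.4398, -0.1653, 0.3049]
orientation: [-0.001, -0.018, 1.0, 0.001]
wrist_force: [0.6, 0.1, -0.7]
finger_gap: 0.0856
```

```bash
python3 - <<'E'
from lane import *
from h import *
for n in("side","top"): cv2.imwrite(f"pics/{n}12.png",eyes.read_camera(n))
a=cv2.imread("pics/side12.png"); b=cv2.imread("pics/top12.png")
cv2.imwrite("pics/c12.png",np.hstack([cv2.resize(a[130:230,230:350],None,fx=3,fy=3),cv2.resize(b[165:265,205:335],None,fx=3,fy=3)]))
plan([.4402,-.1648,.051],2)
E
```

```text
t 34.95 grasp [ 0.4395 -0.1644  0.15  ] gap 0.0855 F [-0.4  0.4 -0.9] turn xyz deg [ 0.1 -0.1  0.2] shift after turn, tool cm [-0.04 -0.02  9.9 ] tool x [-0.999 -0.038  0.002] tool z [-0.002  0.001 -1.   ]
```

View pics/c12.png

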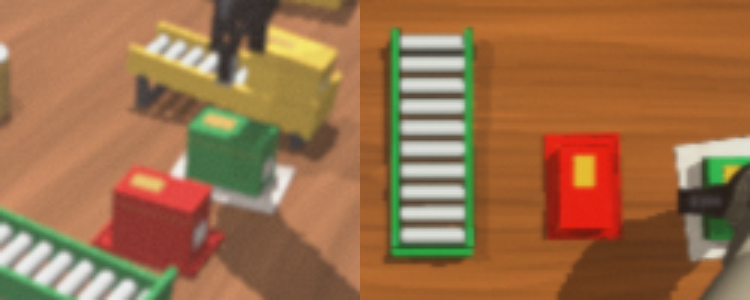

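{"method": "carry_out", "body": {
  "motion": [
    {"jaw": 1, "tx": 0, "ty": 0, "tz": 4, "wx": 0, "wy": 0, "wz": 0},
    {"jaw": 1, "tx": 0, "ty": 0, "tz": 4, "wx": 0, "wy": 0, "wz": 0},
    {"jaw": 1, "tx": 0, "ty": 0, "tz": 1.9, "wx": 0, "wy": 0, "wz": 0},
    {"jaw": 1, "tx": 0, "ty": 0, "tz": 0, "wx": 0, "wy": 0, "wz": 0},
    {"jaw": 1, "tx": 0, "ty": 0, "tz": 0, "wx": 0, "wy": 0, "wz": 0},
    {"jaw": -1, "tx": 0, "ty": 0, "tz": 0, "wx": 0, "wy": 0, "wz": 0},
    {"jaw": -1, "tx": 0, "ty": 0, "tz": 0, "wx": 0, "wy": 0, "wz": 0},
    {"jaw": -1, "tx": 0, "ty": 0, "tz": 0, "wx": 0, "wy": 0, "wz": 0},
    {"jaw": -1, "tx": 0, "ty": 0, "tz": 0, "wx": 0, "wy": 0, "wz": 0},
    {"jaw": -1, "tx": 0, "ty": 0, "tz": -2, "wx": 0, "wy": 0, "wz": 0},
    {"jaw": -1, "tx": 0, "ty": 0, "tz": -4, "wx": 0, "wy": 0, "wz": 0},
    {"jaw": -1, "tx": 0, "ty": 0, "tz": -5, "wx": 0, "wy": 0, "wz": 0},
    {"jaw": -1, "tx": 0, "ty": 0, "tz": -5, "wx": 0, "wy": 0, "wz": 0.5},
    {"jaw": -1, "tx": 0, "ty": 0, "tz": 0, "wx": 0, "wy": 0, "wz": 0},
    {"jaw": -1, "tx": 0, "ty": 0, "tz": 0, "wx": 0, "wy": 0, "wz": 0}
  ]
}}

```text
clock: 36.83
tcp_pos: [0.4397, -0.1653, 0.3654]
orientation: [-0.001, -0.014, 1.0, 0.0]
wrist_force: [-0.5, 0.6, -3.4]
finger_gap: 0.0558
```

```bash
python3 - <<'E'
from lane import *
from h import *
b=cv2.imread("pics/top12.png"); x0,y0=205,170
c=cv2.resize(b[y0:252,x0:250],None,fx=6,fy=6,interpolation=cv2.INTER_CUBIC);H=cv2.cvtColor(c,cv2.COLOR_BGR2HSV)
m=cv2.morphologyEx(((H[...,1]<70)&(H[...,2]>120)).astype(np.uint8),cv2.MORPH_OPEN,np.ones((9,9)))
cs,_=cv2.findContours(m,cv2.RETR_EXTERNAL,cv2.CHAIN_APPROX_NONE)
for k in cs:
    r=cv2.minAreaRect(k)
    if cv2.contourArea(k)<800: continue
    u=(np.array(r[0])+.5)/6-.5+[x0,y0]; z=.050
    for _ in range(5): p=plane('top',u,z); z=.045+(p[0]-.4265)*np.tan(np.radians(7))
    print(u.round(1),p.round(4),np.array(r[1]).round(0)/6)
plan(lane(GL,1.2,.095,.047,.0),1.2,7)
E
```

```text
[228.8 242.8] [0.3927 0.1629 0.0409] [ 5.33333333 21.66666667]
[228.7 235.5] [0.4166 0.1636 0.0438] [21.83333333  5.16666667]
[228.7 228.4] [0.4399 0.164  0.0466] [ 5.         21.83333333]
[228.7 221.2] [0.4635 0.1644 0.0495] [ 5.  21.5]
[228.7 214.1] [0.487  0.1648 0.0524] [ 5.33333333 21.5       ]
[228.6 207. ] [0.5102 0.1655 0.0553] [ 5.16666667 21.33333333]
[228.6 200. ] [0.5331 0.1658 0.0581] [ 5.16666667 21.66666667]
[228.6 192.8] [0.5565 0.1662 0.061 ] [ 5.16666667 21.66666667]
[228.6 185.8] [0.5793 0.1666 0.0638] [ 4.83333333 21.66666667]
[228.4 178.7] [0.6026 0.1676 0.0666] [ 4.5        21.33333333]
t 36.83 grasp [ 0.4393 -0.1652  0.2104] gap 0.0558 F [-0.5  0.6 -3.4] turn xyz deg [ 0.1 -7.2  0.4] shift after turn, tool cm [-4.97 33.13 11.52] tool x [-1.    -0.028  0.003] tool z [-0.003  0.001 -1.   ]
```

{"method": "carry_out", "body": {
  "motion": [
    {"jaw": -1, "tx": -0.8, "ty": 4.8, "tz": 0, "wx": 0, "wy": 0, "wz": 0.4},
    {"jaw": -1, "tx": -0.8, "ty": 4.8, "tz": 0, "wx": 0, "wy": 0, "wz": 0},
    {"jaw": -1, "tx": -0.8, "ty": 4.7, "tz": 0, "wx": 0, "wy": 0, "wz": 0},
    {"jaw": -1, "tx": -0.8, "ty": 4.7, "tz": 0, "wx": 0, "wy": 0, "wz": 0},
    {"jaw": -1, "tx": -0.8, "ty": 4.7, "tz": 0, "wx": 0, "wy": 0, "wz": 0},
    {"jaw": -1, "tx": -0.8, "ty": 4.7, "tz": 0, "wx": 0, "wy": 0, "wz": 0},
    {"jaw": -1, "tx": -0.2, "ty": 4.7, "tz": 0, "wx": 0, "wy": 0, "wz": 0},
    {"jaw": -1, "tx": 0, "ty": 0, "tz": 0, "wx": 0, "wy": -7.2, "wz": 0},
    {"jaw": -1, "tx": 0, "ty": 0, "tz": 4, "wx": 0, "wy": 0, "wz": 0},
    {"jaw": -1, "tx": 0, "ty": 0, "tz": 0, "wx": 0, "wy": 0, "wz": 0},
    {"jaw": -1, "tx": 0, "ty": 0, "tz": 0, "wx": 0, "wy": 0, "wz": 0}
  ]
}}

```text
clock: 38.2
tcp_pos: [0.4874, 0.1664, 0.3259]
orientation: [0.061, -0.01, 0.998, 0.001]
wrist_force: [0.5, 0.7, -2.3]
finger_gap: 0.0555
```

```bash
sed -i 's/GL=.*/GL=(.4265,.165)/' lane.py; python3 - <<'E'
from lane import *
plan(lane(GL,1.2,.095,.047,.0),1.2,7)
E
```

```text
t 38.2 grasp [0.5061 0.1668 0.1721] gap 0.0555 F [ 0.5  0.7 -2.3] turn xyz deg [ 0.  -0.1 -0. ] shift after turn, tool cm [-0.03 -0.02  6.94] tool x [-0.992 -0.021 -0.121] tool z [ 0.121  0.003 -0.993]
```

{"method": "carry_out", "body": {
  "motion": [
    {"jaw": -1, "tx": 0, "ty": 0, "tz": 3.5, "wx": 0, "wy": 0, "wz": 0},
    {"jaw": -1, "tx": 0, "ty": 0, "tz": 2, "wx": 0, "wy": 0, "wz": 0},
    {"jaw": -1, "tx": 0, "ty": 0, "tz": 0, "wx": 0, "wy": 0, "wz": 0},
    {"jaw": -1, "tx": 0, "ty": 0, "tz": 0, "wx": 0, "wy": 0, "wz": 0}
  ]
}}

```text
clock: 38.7
tcp_pos: [0.4952, 0.1668, 0.2734]
orientation: [0.063, -0.01, 0.998, 0.001]
wrist_force: [-0.2, -0.5, -2.6]
finger_gap: 0.0555
```

```bash
python3 - <<'E'
from lane import *
from h import *
for n in("side","top"): cv2.imwrite(f"pics/{n}13.png",eyes.read_camera(n))
a=cv2.imread("pics/side13.png"); b=cv2.imread("pics/top13.png")
cv2.imwrite("pics/c13.png",np.hstack([cv2.resize(a[160:260,190:310],None,fx=4,fy=4),cv2.resize(b[165:265,200:270],None,fx=4,fy=4)]))
plan(lane(GL,1.2,.095,.047,.0),1.2,7)
E
```

```text
t 38.8 grasp [0.5148 0.1674 0.1198] gap 0.0553 F [-0.2  0.4 -2.2] turn xyz deg [ 0.   0.2 -0. ] shift after turn, tool cm [ 0.11 -0.04  1.65] tool x [-0.992 -0.021 -0.126] tool z [ 0.126  0.003 -0.992]
```

View pics/c13.png

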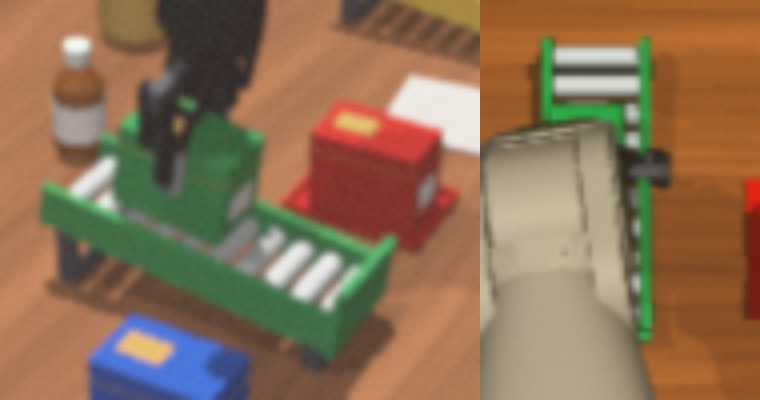

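{"method": "carry_out", "body": {
  "motion": [
    {"jaw": -1, "tx": 0.1, "ty": 0, "tz": 1, "wx": 0, "wy": 0.2, "wz": 0},
    {"jaw": -1, "tx": 0, "ty": 0, "tz": 0.5, "wx": 0, "wy": 0, "wz": 0},
    {"jaw": -1, "tx": 0, "ty": 0, "tz": 0.1, "wx": 0, "wy": 0, "wz": 0},
    {"jaw": -1, "tx": 0, "ty": 0, "tz": 0, "wx": 0, "wy": 0, "wz": 0},
    {"jaw": -1, "tx": 0, "ty": 0, "tz": 0, "wx": 0, "wy": 0, "wz": 0}
  ]
}}

```text
clock: 39.42
tcp_pos: [0.4968, 0.1669, 0.2582]
orientation: [0.063, -0.01, 0.998, 0.001]
wrist_force: [-1.7, -1.6, 11.2]
finger_gap: 0.0557
```

```bash
python3 - <<'E'
from lane import *
plan(lane(GL,1.2,.095,.047,.0),1.2,7)
E
```

```text
t 39.42 grasp [0.5161 0.1673 0.1044] gap 0.0557 F [-1.7 -1.6 11.2] turn xyz deg [0.  0.2 0. ] shift after turn, tool cm [ 0.07 -0.04  0.1 ] tool x [-0.992 -0.021 -0.125] tool z [ 0.125  0.003 -0.992]
```

Contact (about 14 N). Release, rise, back away.

{"method": "carry_out", "body": {
  "motion": [
    {"jaw": -1, "tx": 0, "ty": 0, "tz": -0.1, "wx": 0, "wy": 0, "wz": 0},
    {"jaw": 1, "tx": 0, "ty": 0, "tz": 0, "wx": 0, "wy": 0, "wz": 0},
    {"jaw": 1, "tx": 0, "ty": 0, "tz": 0, "wx": 0, "wy": 0, "wz": 0},
    {"jaw": 1, "tx": 0, "ty": 0, "tz": 0, "wx": 0, "wy": 0, "wz": 0},
    {"jaw": 1, "tx": 0, "ty": 0, "tz": -3, "wx": 0, "wy": 0, "wz": 0},
    {"jaw": 1, "tx": 0, "ty": 0, "tz": -4, "wx": 0, "wy": 0, "wz": 0},
    {"jaw": 1, "tx": 0, "ty": 0, "tz": -5, "wx": 0, "wy": 0, "wz": 0},
    {"jaw": 1, "tx": 0, "ty": 0, "tz": -5, "wx": 0, "wy": 7, "wz": 0},
    {"jaw": 1, "tx": 0, "ty": -5, "tz": 0, "wx": 0, "wy": 0, "wz": 0},
    {"jaw": 1, "tx": 0, "ty": -5, "tz": 0, "wx": 0, "wy": 0, "wz": 0},
    {"jaw": 1, "tx": 0, "ty": -5, "tz": 0, "wx": 0, "wy": 0, "wz": 0},
    {"jaw": 1, "tx": 0, "ty": -5, "tz": 0, "wx": 0, "wy": 0, "wz": 0},
    {"jaw": 1, "tx": 0, "ty": -5, "tz": 0, "wx": 0, "wy": 0, "wz": 0},
    {"jaw": 1, "tx": 0, "ty": -5, "tz": 0, "wx": 0, "wy": 0, "wz": 0},
    {"jaw": 1, "tx": 0, "ty": 0, "tz": 0, "wx": 0, "wy": 0, "wz": 0},
    {"jaw": 1, "tx": 0, "ty": 0, "tz": 0, "wx": 0, "wy": 0, "wz": 0},
    {"jaw": 1, "tx": 0, "ty": 0, "tz": 0, "wx": 0, "wy": 0, "wz": 0}
  ]
}}

```text
clock: 41.55
tcp_pos: [0.4813, -0.1325, 0.4256]
orientation: [-0.001, -0.011, 1.0, 0.0]
wrist_force: [-0.6, -0.1, 0.3]
finger_gap: 0.0855
```

```bash
python3 - <<'E'
from seg import *
for n in("side","top"): cv2.imwrite(f"pics/{n}14.png",eyes.read_camera(n))
a=cv2.imread("pics/side14.png"); b=cv2.imread("pics/top14.png")
cv2.imwrite("pics/c14.png",np.vstack([cv2.resize(a[110:290,180:360],None,fx=2.2,fy=2.2)[:,:396],cv2.resize(b[160:260,160:405],(396,162))]))
cv2.imwrite("pics/t14.png",cv2.resize(b[140:265,140:405],None,fx=3,fy=3,interpolation=cv2.INTER_CUBIC))
E
```

```text
(no output)
```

View pics/c14.png

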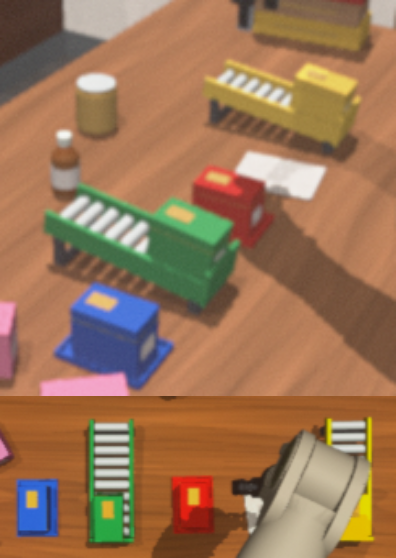

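View pics/t14.png

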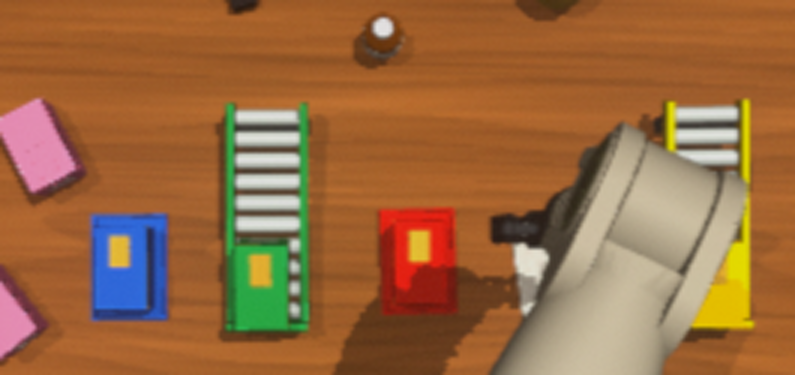

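{"method": "carry_out", "body": {
  "motion": [
    {"jaw": 1, "tx": 0, "ty": 5, "tz": 0, "wx": 0, "wy": 0, "wz": 0},
    {"jaw": 1, "tx": 0, "ty": 5, "tz": 0, "wx": 0, "wy": 0, "wz": 0},
    {"jaw": 1, "tx": 0, "ty": 4, "tz": 0, "wx": 0, "wy": 0, "wz": 0},
    {"jaw": 1, "tx": 0, "ty": 0, "tz": 0, "wx": 0, "wy": 0, "wz": 0},
    {"jaw": 1, "tx": 0, "ty": 0, "tz": 0, "wx": 0, "wy": 0, "wz": 0}
  ]
}}

```text
clock: 42.28
tcp_pos: [0.4783, 0.0068, 0.4258]
orientation: [-0.001, -0.011, 1.0, -0.0]
wrist_force: [-0.0, 0.1, 0.3]
finger_gap: 0.0853
```

```bash
python3 - <<'E'
from seg import *
for n in("side","top"): cv2.imwrite(f"pics/{n}15.png",eyes.read_camera(n))
T14=cv2.imread("pics/top14.png");S14=cv2.imread("pics/side14.png");T=cv2.imread("pics/top15.png"); S=cv2.imread("pics/side15.png")
for n,t,r,h,v,s,r2,h2,v2 in [('yellow',T,(365,216,396,256),30,150,S14,(308,135,348,170),26,185),('green',T14,(213,215,236,249),66,150,S14,(243,195,290,240),66,140),('blue',T14,(165,205,191,255),110,150,S14,(205,230,260,280),112,160)]:
    try:
        c,hu=hullcen(face(t,r,h,v)); c2,h2_=hullcen(face(s,r2,h2,v2,ker=2)); print(n,c.round(1),c2.round(1),tri(c,c2)[0].round(4),tri(c,c2)[1].round(4))
    except Exception as e: print(n,e)
cv2.imwrite("pics/c15.png",np.hstack([cv2.resize(S[110:290,180:360],None,fx=2.2,fy=2.2),cv2.resize(T[160:260,205:405],(396*1,198*2))]))
E
```

```text
yellow [380.  233.4] [327.8 145.6] [ 0.4334 -0.3189  0.1083] 0.0024
green [226.7 235. ] [265.2 209.8] [0.4205 0.1662 0.1108] 0.003
blue [180.  226.7] [232.  249.5] [0.4389 0.3195 0.0681] 0.0073
```

View pics/c15.png

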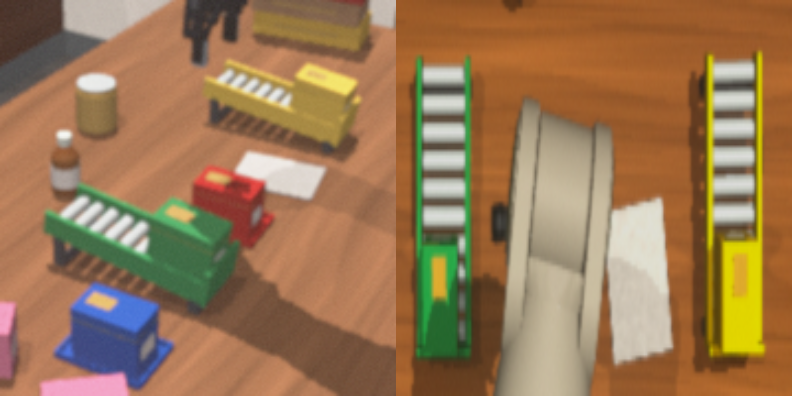

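```bash
python3 -c "
from workcell import env
print(env.hand_in())"
```

```text
the job is handed in; nothing more can be done
None
```

All four cartons are in the places of their own colour, and I handed the job in at about 42 s of robot time. `hand_in()` reported no verdict.

**Moves:** blue went to the mat, yellow to the yellow lane, and blue to the blue tray. Then green went to the mat, red to the red tray, and green to the green lane. I gripped cartons on the lanes with the tool tilted 7°. Yellow and green were set down about 95 mm up the slope and rolled to their stops.

**Last checks:**
- **Lanes:** the final pictures from both cameras show yellow and green resting lengthwise at their stops. Their two-view top centres are within 2–4 mm of where the first cartons stood there (yellow z 0.108 m, green z 0.111 m, about 0.112 m expected).
- **Trays and mat:** blue and red are upright inside their trays, judged by eye, and the mat is empty.
- **Bottle:** it stands where it was, also judged by eye.
- **Forces:** the wrist force readings, taken at the end of each move, reached at most about 11 N.
- **Robot:** the gripper is open and clear of everything.

**Disagreements:**
- The last blue measurement left 7 mm between the two camera rays and gave a top height of 0.068 m against 0.072 m expected. I put this down to a loose colour mask, because the carton made contact at the expected height when I set it down.
- The first green height was low for the same reason. Re-picking its corners by hand gave 0.0705 m.
- I did not re-measure red's final position.

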